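Pack the microscope parts and bolt the sprung gate

TASK

Sort every objective lens, filter cube and table clamp lying on the optical table into the bin of the carrying case that bears its shape as an emblem (disc: objectives, square: cubes, fork: clamps), so that none stands out above a rim; leave the other things on the table alone. Only when all are packed and let go, swing the sprung gate down flat over the bins and, holding it down, slide its bolt fully under the keeper so that the gate stays shut by itself.

Things in the scene. Friction and masses are not known exactly. Their poses are not given: they have to be found in the camera images.
- objective0: Microscope objective lens, bright steel round barrel: 30 mm diameter up to 33 mm, then a narrower nose of at most 18 mm diameter, 46 mm tall in all; a black grip band 12 to 18 mm up. Starts standing nose up. Origin: centre of its underside (the end away from the nose); z runs along the barrel to the nose. About 120 g.
- cube0: Black fluorescence filter cube, a block 32 x 32 x 36 mm (x, y, z) with round glass windows on some faces. Origin: centre of its underside. About 70 g.
- fork0: Dark steel table clamp, a flat two-tined fork 70 mm long (x, from -35 to +35), 26 mm wide (y), 10 mm thick (z); solid over x = 5 to 35 mm, two 8 mm tines with a 10 mm slot over x = -35 to 5 mm. Starts lying flat. Origin: centre of its underside; centre of mass about 5 mm towards +x. About 90 g.
- objective1: Microscope objective lens, bright steel round barrel: 30 mm diameter up to 33 mm, then a narrower nose of at most 18 mm diameter, 46 mm tall in all; a black grip band 12 to 18 mm up. Starts standing nose up. Origin: centre of its underside (the end away from the nose); z runs along the barrel to the nose. About 120 g.
- cube1: Black fluorescence filter cube, a block 32 x 32 x 36 mm (x, y, z) with round glass windows on some faces. Origin: centre of its underside. About 70 g.
- fork1: Dark steel table clamp, a flat two-tined fork 70 mm long (x, from -35 to +35), 26 mm wide (y), 10 mm thick (z); solid over x = 5 to 35 mm, two 8 mm tines with a 10 mm slot over x = -35 to 5 mm. Starts lying flat. Origin: centre of its underside; centre of mass about 5 mm towards +x. About 90 g.
- objective2: Microscope objective lens, bright steel round barrel: 30 mm diameter up to 33 mm, then a narrower nose of at most 18 mm diameter, 46 mm tall in all; a black grip band 12 to 18 mm up. Starts standing nose up. Origin: centre of its underside (the end away from the nose); z runs along the barrel to the nose. About 120 g.
- cube2: Black fluorescence filter cube, a block 32 x 32 x 36 mm (x, y, z) with round glass windows on some faces. Origin: centre of its underside. About 70 g.
- fork2: Dark steel table clamp, a flat two-tined fork 70 mm long (x, from -35 to +35), 26 mm wide (y), 10 mm thick (z); solid over x = 5 to 35 mm, two 8 mm tines with a 10 mm slot over x = -35 to 5 mm. Starts lying flat. Origin: centre of its underside; centre of mass about 5 mm towards +x. About 90 g.
- tray_round: White bin, inside 180 (x) x 90 (y) x 46 mm deep, walls and floor 4 mm, rim 50 mm above its origin; fixed in the case beside the others along the case's y (100 mm pitch, order varies). Flat dark emblem on a ledge at its -x end: a disc. For the objectives. Origin: centre of its underside, 10 mm above the table; yaw as the case.
- tray_square: White bin, inside 180 (x) x 90 (y) x 46 mm deep, walls and floor 4 mm, rim 50 mm above its origin; fixed in the case beside the others along the case's y (100 mm pitch, order varies). Flat dark emblem on a ledge at its -x end: a square. For the filter cubes. Origin: centre of its underside, 10 mm above the table; yaw as the case.
- tray_fork: White bin, inside 180 (x) x 90 (y) x 46 mm deep, walls and floor 4 mm, rim 50 mm above its origin; fixed in the case beside the others along the case's y (100 mm pitch, order varies). Flat dark emblem on a ledge at its -x end: a fork. For the table clamps. Origin: centre of its underside, 10 mm above the table; yaw as the case.
- case: Grey base plate of the carrying case, 260 x 385 x 10 mm, fixed; carries the three bins, the sprung gate (hinged along its +x side) and the bolt's keeper at its -x, -y corner. Origin: on the table, under the middle of the middle bin; x points from the emblem ends of the bins to the hinge, y along the row of bins.
- gate (a joint): Angle of the steel retaining gate, rad: 0 flat across the bins (lower stop -0.012), 1.65 open, just past upright (start). A torsion spring always pushes it open: about 4 N at the front bar when flat, 1 N when upright; damped. Flat, its bar's top is 69 mm above the table. Open, its outer (upper) face looks to the case's +x. Let go unbolted, it swings open.
- gate_hinge (a point): Middle of the gate's hinge axis (the axis runs along the case's y), 112 mm from the case's origin in its +x, 66 mm above the table. Its axes turn with the gate: x points from the front bar to the hinge, z out of the outer face. The gate is a frame 324 mm wide with three 6 mm rods lengthwise over the bins.
- gate_bar (a point): Middle of the gate's flat front bar (34 mm wide, 324 mm long along y, 6 mm thick), on its outer face (the upper one when shut), 217 mm from the hinge axis. Axes as gate_hinge. All of this face on the +y side of the bolt is bare.
- bolt (a joint): Slide bolt on the outer face of the gate's front bar, m: 0 drawn back (start within 0.003), 0.026 fully thrown. It slides along the case's -y, takes about 1 N and stays where left. With the gate pressed to -0.012..0.015 rad it passes under the keeper (engaged beyond 0.010), which then holds the gate at about 0.02 rad. Thrown too early it would land on top of the keeper.
- bolt_knob (a point): Top centre of the bolt's upright round knob, 14 mm diameter, top 35 mm above the bar's outer face; drawn back, 110 mm to the -y of gate_bar. It stands on the bolt, a bar 14 mm wide and 8 mm high reaching from 6 mm on the knob's +y side to 48 mm on its -y side. z points along the knob.
- keeper (a point): Middle of the underside of the keeper's overhang, a fixed dark steel bracket at the case's -x, -y corner: overhang 30 (x) x 34 (y) x 6 mm, 82 mm above the table, on an upright 8 mm thick at its -y edge. Case axes.
- dropper: Bystander: small amber dropper bottle, 28 mm diameter, 58 mm tall, loose among the parts. Origin: centre of its underside.
- tape_reel: Bystander: white reel, 44 mm diameter, 18 mm tall, loose among the parts. Origin: centre of its underside.

How it is judged:
On the way, in this order (a step that is already met when the one before it is completed fails the run):
1. every part lies in the bin of its kind, released and at rest, with the gate still open (x of objective0 in the frame of tray_round between -0.091 and 0.091 m and y of objective0 in the frame of tray_round between -0.046 and 0.046 m and z of objective0 in the frame of tray_round between 0 and 0.056 m and linear speed of each of objective0, objective1, objective2, cube0, cube1, cube2, fork0, fork1, fork2 below 0.03 m/s and contact force between the fingers and objective0 below 0.5 N and x of objective1 in the frame of tray_round between -0.091 and 0.091 m and y of objective1 in the frame of tray_round between -0.046 and 0.046 m and z of objective1 in the frame of tray_round between 0 and 0.056 m and contact force between the fingers and objective1 below 0.5 N and x of objective2 in the frame of tray_round between -0.091 and 0.091 m and y of objective2 in the frame of tray_round between -0.046 and 0.046 m and z of objective2 in the frame of tray_round between 0 and 0.056 m and contact force between the fingers and objective2 below 0.5 N and x of cube0 in the frame of tray_square between -0.091 and 0.091 m and y of cube0 in the frame of tray_square between -0.046 and 0.046 m and z of cube0 in the frame of tray_square between 0 and 0.056 m and contact force between the fingers and cube0 below 0.5 N and x of cube1 in the frame of tray_square between -0.091 and 0.091 m and y of cube1 in the frame of tray_square between -0.046 and 0.046 m and z of cube1 in the frame of tray_square between 0 and 0.056 m and contact force between the fingers and cube1 below 0.5 N and x of cube2 in the frame of tray_square between -0.091 and 0.091 m and y of cube2 in the frame of tray_square between -0.046 and 0.046 m and z of cube2 in the frame of tray_square between 0 and 0.056 m and contact force between the fingers and cube2 below 0.5 N and x of fork0 in the frame of tray_fork between -0.091 and 0.091 m and y of fork0 in the frame of tray_fork between -0.046 and 0.046 m and z of fork0 in the frame of tray_fork between 0 and 0.056 m and contact force between the fingers and fork0 below 0.5 N and x of fork1 in the frame of tray_fork between -0.091 and 0.091 m and y of fork1 in the frame of tray_fork between -0.046 and 0.046 m and z of fork1 in the frame of tray_fork between 0 and 0.056 m and contact force between the fingers and fork1 below 0.5 N and x of fork2 in the frame of tray_fork between -0.091 and 0.091 m and y of fork2 in the frame of tray_fork between -0.046 and 0.046 m and z of fork2 in the frame of tray_fork between 0 and 0.056 m and contact force between the fingers and fork2 below 0.5 N and value of joint gate above 0.6 rad), for 0.2 s.
2. the gate is pressed flat over the bins, the bolt not yet thrown (value of joint gate below 0.03 rad and value of joint bolt below 0.01 m), for 0.1 s.
3. the bolt is thrown under the keeper (value of joint gate below 0.04 rad and value of joint bolt above 0.02 m), for 0.2 s.
At the end, for the whole second after the job is handed in: Every part present lies at rest in the bin of its kind (its origin inside the walls and no higher than 56 mm above the bin's underside), the gate is down (joint below 0.04 rad) and its bolt thrown at least 20 of its 26 mm (all of step 3 and x of objective0 in the frame of tray_round between -0.091 and 0.091 m and y of objective0 in the frame of tray_round between -0.046 and 0.046 m and z of objective0 in the frame of tray_round between 0 and 0.056 m and linear speed of each of objective0, objective1, objective2, cube0, cube1, cube2, fork0, fork1, fork2 below 0.03 m/s and x of objective1 in the frame of tray_round between -0.091 and 0.091 m and y of objective1 in the frame of tray_round between -0.046 and 0.046 m and z of objective1 in the frame of tray_round between 0 and 0.056 m and x of objective2 in the frame of tray_round between -0.091 and 0.091 m and y of objective2 in the frame of tray_round between -0.046 and 0.046 m and z of objective2 in the frame of tray_round between 0 and 0.056 m and x of cube0 in the frame of tray_square between -0.091 and 0.091 m and y of cube0 in the frame of tray_square between -0.046 and 0.046 m and z of cube0 in the frame of tray_square between 0 and 0.056 m and x of cube1 in the frame of tray_square between -0.091 and 0.091 m and y of cube1 in the frame of tray_square between -0.046 and 0.046 m and z of cube1 in the frame of tray_square between 0 and 0.056 m and x of cube2 in the frame of tray_square between -0.091 and 0.091 m and y of cube2 in the frame of tray_square between -0.046 and 0.046 m and z of cube2 in the frame of tray_square between 0 and 0.056 m and x of fork0 in the frame of tray_fork between -0.091 and 0.091 m and y of fork0 in the frame of tray_fork between -0.046 and 0.046 m and z of fork0 in the frame of tray_fork between 0 and 0.056 m and x of fork1 in the frame of tray_fork between -0.091 and 0.091 m and y of fork1 in the frame of tray_fork between -0.046 and 0.046 m and z of fork1 in the frame of tray_fork between 0 and 0.056 m and x of fork2 in the frame of tray_fork between -0.091 and 0.091 m and y of fork2 in the frame of tray_fork between -0.046 and 0.046 m and z of fork2 in the frame of tray_fork between 0 and 0.056 m); the robot touches nothing.
It fails at once if the dropper bottle is shifted by more than 6 cm (distance of dropper from where it was at the start of the episode above 0.06 m).
It fails at once if the reel is shifted by more than 6 cm (distance of tape_reel from where it was at the start of the episode above 0.06 m).
Of objective0, objective1, objective2, cube0, cube1, cube2, fork0, fork1, fork2 only 6 to 8 are there at a start; the rules pass over those that are not, and their reading is None.
At some moment in a run one of objective0, objective1, objective2, cube0, cube1, cube2, fork0, fork1, fork2 may be knocked a few centimetres aside while the robot is not near it.
Once in a run the grip may slacken for a moment while it holds something.
It also fails if it takes over 210 s, if anything falls off the work surface, if the arm or the gripper's body presses on something with over 40 N, if the wrist force passes 120 N, or if a joint passes its speed limit or range.

ROBOT

A 7-joint arm with a two-finger parallel gripper is mounted at the origin on the work surface. World frame = base frame: x ahead of the robot, y to its left, z up, the work surface at z = 0. Lengths are in m, angles in rad, forces in N, time in s.
With the tool pointing down it reaches from about 0.4 to 0.85 m from the base axis. Payload 4.5 kg.
Tool frame: the origin (TCP) lies on the centre line of the jaws, within the pads' length; the fingertips stand 8 mm ahead of it and the grasp point (between the pads) lies 11 mm behind it; z points along the fingers, x is the direction in which the jaws open and shut, and the axes are right-handed (so a half turn about z gives the same grasp; the last joint's range is limited). The gripper opens to 88 mm and grips with 3 to 60 N. Pads are 18 mm wide; open, the fingers measure 123 mm over their backs; the gripper's body (75 mm by 187 mm) begins 45 mm behind the grasp point.
Start: joints at [-1.216, 0.689, -0.195, 1.565, 0.157, 0.902, -0.215], TCP at [0.197, 0.593, 0.247] pointing down, gripper open.
Joint ranges: [-3.01, 3.01], [-0.46, 2.08], [-1.47, 1.51], [0.13, 2.56], [-1, 4.14], [0.04, 2.09], [-2.66, 2.66]. Speed limits (rad/s): [2.57, 2.57, 3.14, 3.14, 3.14, 3.14, 3.14].

INTERFACE

Orientations are given as a unit quaternion [x, y, z, w].
In Python, from plant import get_state, snapshot, finish_job, boxes_of, pinpoint gives the robot as it stands.
- The arm moves only by the shell command python3 -m creep 'ROWS' [FORCE]. ROWS is JSON, a list of rows, each an object with "hand": the finger opening in m, from 0 to 0.0881; "slide": the shift along the tool's x, y, z in m, a list of three; "turn": the turn about the tool's z in degrees. A call has 1 to 5 rows; each row shifts and turns the commanded pose from where the row before left it, along the tool's axes as they then stand; what a row does not reach is not made up. A row lasts 1/8 s, in which the tool goes at most 62.5 mm and 10.7 degrees, less where a joint would pass 70% of its speed; a pose out of reach is approached as far as the arm can. A call is refused whole if a number of a shift passes 0.0625 or a number of a turn 10.7, either way. A call with a gripper value outside its range is refused whole. The fingers move at their own pace and stop on an object; FORCE is the grip in N (left out, the last holds). Time passes only in rows, so rows that do not move let the fingers close. It gives the time, the measured TCP pose, the force and the opening at its end, in the units of the state.
- get_state(): the state, without advancing time (a new reading comes with each control period).
- snapshot(name): name is "scene" or "top" or "wrist"; returns a dict with "frame" (480x640x3 uint8, red, green, blue), "depth" (480x640 float32, m along the optical axis (not along the pixel's ray), 0 where there is no reading), "mtx" (3x3 intrinsics, pixels), "camera_from_world" (4x4, takes a point from world to camera coordinates). Camera axes: x right, y down, z forward; pixel columns grow to the right and rows downward; lengths in m; the calibration is good to about 2 mm. A picture is of the moment at which its call begins.
- finish_job(): hands the job in, once; it reports no verdict.
Trained networks look in a picture, given as the dict that the camera call returned (one of the last four; its "shot" number tells which), for a name from the list of things; names that differ only in an ending like _2 or _b are one class to them, and where a whole thing is asked for, a point or a joint stands for the part that bears it (a point fixed in the world has none). Each returns a list of dicts, best first, with "conf" (0 to 1); they miss things now and then, are a little off and sometimes report something else, mostly with a low value. They report only what shows in the picture. A call takes as long as a camera call.
- boxes_of(target, picture): "uv" ([column, row] in pixels, amid what is visible of it).
- pinpoint(target, picture): "uv" ([column, row] in pixels: a listed point, or the origin of a listed thing).
The state is a dict: "clock": time; "q": joint angles; "qd": joint speeds; "joint_torque": joint torques, N m; "tool_pos": TCP position; "eef_rot": TCP orientation; "contact_force": force on the tool from outside, world axes, zero at the start; "moment": the same for the moment, N m; "opening": opening from 0.0 (shut) to 1.0 (fully open).
Only numpy, scipy, OpenCV 4.12 (cv2) and the standard library are available. Lean on these libraries where they do the work, as an engineer would, in place of code of your own. Each camera call takes 0.05 s, during which the arm holds its last target.

## Working session

There is one attempt and no reset: what is moved stays moved. The work goes in short steps, Python scripts to look and compute and a shell command to move; the robot and the scene stay as the last step left them, time stands still between calls to the robot, and variables do not carry over. Pictures are saved under pics/ and viewed, and the job is handed in when it is done.

```bash
ls; mkdir -p pics; python3 - <<'E'
from plant import *
import cv2
print(get_state())
for n in ["scene","top","wrist"]:
    s=snapshot(n); cv2.imwrite(f"pics/{n}0.png",s["frame"][:,:,::-1]); print(n,s["mtx"].tolist(),s["camera_from_world"].tolist(),s["shot"])
E
```

```text
pics
{'clock': 0.0, 'q': array([-1.21620885,  0.68999254, -0.1944901 ,  1.56636047,  0.15732212,
        0.90250474, -0.21508327]), 'qd': array([ 0.00011247, -0.00029945,  0.00106995,  0.00036912,  0.00092277,
        0.00033448,  0.00134128]), 'joint_torque': array([ 2.13144363e-04, -5.27556789e+01, -1.26651384e+00, -1.53434801e+01,
       -5.25755296e-02,  6.64749357e-03,  1.64125440e-04]), 'tool_pos': array([0.19693735, 0.59249779, 0.24589971]), 'eef_rot': array([ 8.10931375e-01,  5.85140520e-01, -7.06748119e-04,  6.14084571e-04]), 'contact_force': array([ 0.11031274, -0.50746853, -0.83122367]), 'moment': array([-0.015049  ,  0.04587931, -0.04093043]), 'opening': 0.9990976804126268}
scene [[562.3291281701482, 0.0, 319.24168755927644], [0.0, 562.3291281701482, 239.83983552456783], [0.0, 0.0, 1.0]] [[0.6746870086307948, 0.7380518949884216, -0.008765882090803864, -0.3247476915048549], [0.4192632605139023, -0.3929879136141667, -0.8184001577079734, -0.1450567476224303], [-0.6074666729690454, 0.5484887419602925, -0.5745818837857092, 1.542180028396164], [0.0, 0.0, 0.0, 1.0]] 1
top [[554.7935760162563, 0.0, 324.0319637788273], [0.0, 554.7935760162563, 236.79333648329012], [0.0, 0.0, 1.0]] [[-0.01277536340260808, -0.9999001380493762, -0.006041855573420797, -0.013096434557020286], [-0.9795825877144841, 0.013727727140299064, -0.20057293774125234, 0.5300463986978208], [0.20063584908118015, 0.0033561043488355286, -0.9796601413893871, 1.1192508986258414], [0.0, 0.0, 0.0, 1.0]] 2
wrist [[379.7541046930751, 0.0, 317.7602935827494], [0.0, 379.7541046930751, 239.02970419062572], [0.0, 0.0, 1.0]] [[0.3149884005778132, 0.9490955206508325, 1.3489212901752886e-05, -0.6260638148953154], [0.9031342091980465, -0.29973900485682214, 0.3074168654183822, -0.04320891124620812], [0.29177201318435747, -0.09682056417915422, -0.9515749422270324, 0.3896032680943362], [0.0, 0.0, 0.0, 1.0]] 3
```

View pics/top0.png

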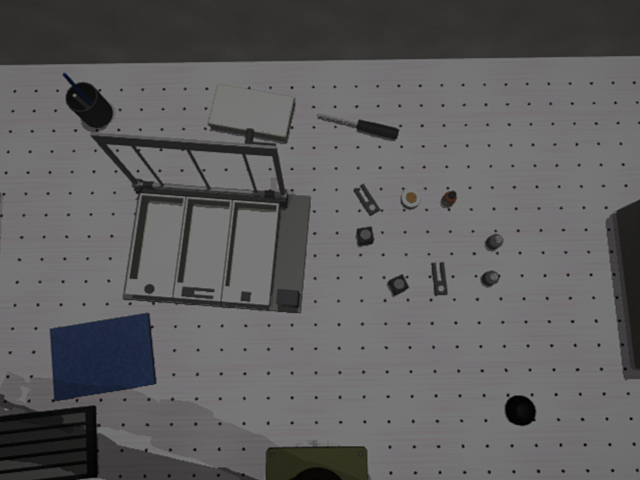

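View pics/scene0.png

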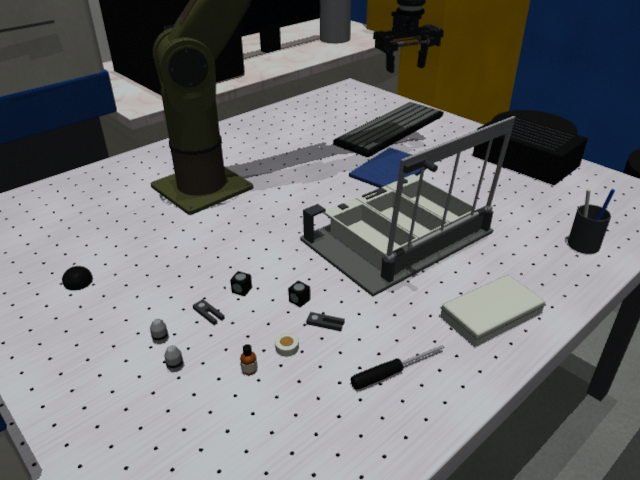

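View pics/wrist0.png

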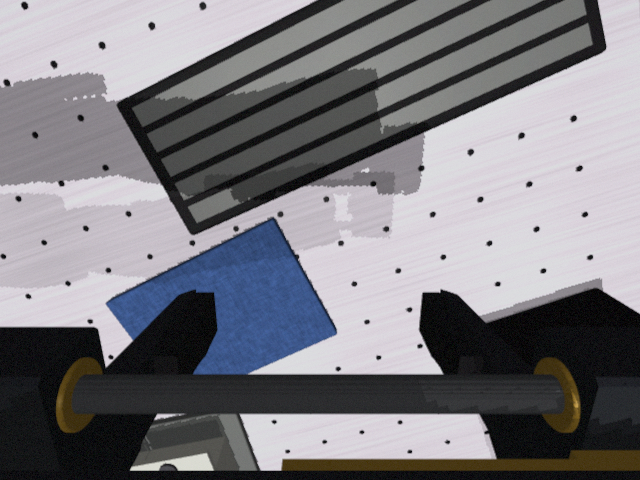

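```bash
cat > h.py <<'E'
from plant import *
import numpy as np, cv2
from scipy.spatial.transform import Rotation as R
def cloud(s):
    K=s["mtx"];T=np.linalg.inv(s["camera_from_world"]);d=s["depth"]
    v,u=np.mgrid[0:480,0:640]
    P=np.stack([(u-K[0,2])*d/K[0,0],(v-K[1,2])*d/K[1,1],d],-1)
    W=P@T[:3,:3].T+T[:3,3]; W[d==0]=np.nan
    return W
def ray(s,uv,z):
    K=s["mtx"];T=np.linalg.inv(s["camera_from_world"])
    d=T[:3,:3]@np.array([(uv[0]-K[0,2])/K[0,0],(uv[1]-K[1,2])/K[1,1],1.]);o=T[:3,3]
    return o+d*(z-o[2])/d[2]
def save(s,name,crop=None,f=1):
    im=s["frame"][:,:,::-1]
    if crop: im=im[crop[1]:crop[3],crop[0]:crop[2]]
    if f!=1: im=cv2.resize(im,None,fx=f,fy=f,interpolation=cv2.INTER_CUBIC)
    cv2.imwrite(f"pics/{name}.png",im)
def tool():
    s=get_state();r=R.from_quat(s["eef_rot"]).as_matrix()
    return s["tool_pos"],r,np.degrees(np.arctan2(r[1,0],r[0,0]))
def go(x,y,z,yaw=None):
    """rel move: turn (deg about tool z), slide in axes after the turn"""
    p,r,w=tool()
    dw=0 if yaw is None else (yaw-w+90)%180-90
    t=-dw  # tool z down
    c=np.radians(w+dw); X=np.array([np.cos(c),np.sin(c),0]);Y=np.array([np.sin(c),-np.cos(c),0])
    d=np.array([x,y,z])-p
    print("pos",p.round(4),"yaw",round(w,1),"turn",round(t,1),"| slide after turn",(np.array([d@X,d@Y,-d[2]])*1000).round(1),"mm; in current axes",(r.T@d*1000).round(1))
E
python3 - <<'E'
from h import *
s=snapshot("top")
W=cloud(s); m=np.nan_to_num(W[...,2])>0.007
print("table z",np.nanmedian(W[...,2]))
n,l,st,c=cv2.connectedComponentsWithStats(m.astype(np.uint8))
for i in range(1,n):
    if st[i,4]>40:
        p=W[l==i]; print(st[i].tolist(),p.mean(0).round(3),p.min(0).round(3),p.max(0).round(3))
save(s,"top1",(320,160,540,320),3.5)
for k in ["objective0","cube0","fork0","dropper","tape_reel","case","tray_round","tray_square","tray_fork","gate_hinge","gate_bar","bolt_knob","keeper"]:
    print(k,[(np.round(d["uv"]).tolist(),round(d["conf"],2)) for d in pinpoint(k,s)])
E
```

```text
table z 0.0017174906962782455
[63, 73, 50, 54, 1478] [0.837 0.497 0.064] [0.803 0.463 0.007] [0.93  0.585 0.156]
[91, 84, 220, 230, 27323] [0.572 0.2   0.057] [0.374 0.01  0.007] [0.894 0.441 0.306]
[317, 113, 83, 26, 582] [ 0.789 -0.127  0.022] [ 0.763 -0.193  0.007] [ 0.827 -0.008  0.035]
[355, 183, 26, 32, 292] [ 0.62  -0.118  0.011] [ 0.588 -0.145  0.007] [ 0.66  -0.09   0.018]
[401, 188, 21, 22, 317] [ 0.623 -0.213  0.019] [ 0.599 -0.236  0.007] [ 0.647 -0.192  0.027]
[442, 191, 15, 15, 180] [ 0.615 -0.293  0.038] [ 0.605 -0.308  0.008] [ 0.633 -0.282  0.066]
[617, 199, 23, 170, 2327] [ 0.457 -0.66   0.054] [ 0.25  -0.714  0.007] [ 0.613 -0.655  0.114]
[357, 226, 17, 20, 267] [ 0.536 -0.108  0.035] [ 0.52  -0.127  0.007] [ 0.556 -0.092  0.046]
[487, 234, 17, 15, 199] [ 0.519 -0.385  0.036] [ 0.507 -0.404  0.007] [ 0.535 -0.374  0.053]
[432, 262, 17, 33, 322] [ 0.442 -0.269  0.011] [ 0.41  -0.285  0.007] [ 0.48  -0.253  0.018]
[482, 270, 18, 16, 200] [ 0.441 -0.37   0.037] [ 0.428 -0.394  0.008] [ 0.458 -0.359  0.054]
[388, 274, 21, 21, 265] [ 0.43  -0.175  0.036] [ 0.41  -0.196 
[... 217 characters left out ...]
 98, 75, 6700] [0.115 0.542 0.022] [0.047 0.444 0.007] [0.19  0.65  0.031]
[266, 446, 103, 34, 3347] [0.073 0.    0.02 ] [ 0.04  -0.102  0.007] [0.104 0.104 0.139]
objective0 [([491.0, 245.0], 0.77), ([481.0, 279.0], 0.7)]
cube0 [([399.0, 284.0], 0.74), ([362.0, 236.0], 0.7)]
fork0 [([364.0, 197.0], 0.83), ([440.0, 277.0], 0.66)]
dropper [([447.0, 200.0], 0.46), ([365.0, 200.0], 0.27)]
tape_reel [([409.0, 200.0], 0.81)]
case []
tray_round [([162.0, 240.0], 0.97)]
tray_square [([254.0, 247.0], 0.85)]
tray_fork [([209.0, 249.0], 0.72)]
gate_hinge [([209.0, 188.0], 0.71)]
gate_bar [([188.0, 145.0], 0.97), ([496.0, 242.0], 0.67)]
bolt_knob [([414.0, 201.0], 0.24)]
keeper [([286.0, 296.0], 0.63)]
```

View pics/top1.png

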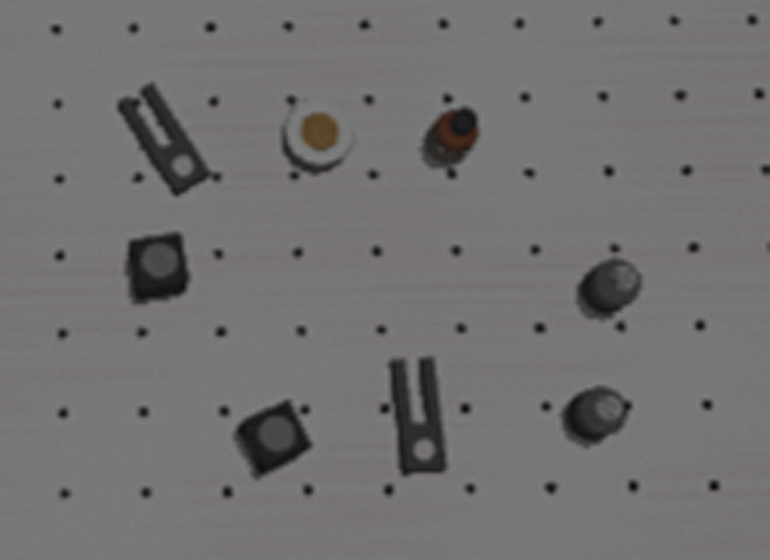

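```bash
cat > meas.py <<'E'
from h import *
def parts(s):
    W=cloud(s); m=np.nan_to_num(W[...,2])>0.007
    m[:,:318]=0
    n,l,st,c=cv2.connectedComponentsWithStats(m.astype(np.uint8))
    for i in range(1,n):
        if 100<st[i,4]<500:
            p=W[l==i]; zt=np.percentile(p[:,2],90)
            q=p[p[:,2]>zt-0.006] if zt>.012+.01 else p
            r=cv2.minAreaRect((q[:,:2]*1000).astype(np.float32))
            print(st[i,:2]," top z",zt.round(3),"n",len(q),"ctr",np.round(r[0],1),"size",np.round(r[1],1),"ang",round(r[2],1),"mean",(q.mean(0)*1000).round(1))
E
python3 - <<'E'
from meas import *
s=snapshot("top"); parts(s)
W=cloud(s)
# emblem/bins rim
m=(abs(W[...,2]-0.060)<0.004); m[:,310:]=0; m[:190]=0
p=W[m]; r=cv2.minAreaRect((p[:,:2]*1000).astype(np.float32)); print("rim",r)
m=(abs(W[...,2]-0.0105)<0.0035); m[:,315:]=0; m[:190]=0; m[312:]=0
p=W[m]; r=cv2.minAreaRect((p[:,:2]*1000).astype(np.float32)); print("base",r)
save(s,"case1",(90,110,320,320),3.4)
E
```

```text
[354 183]  top z 0.014 n 291 ctr [ 623.9 -117.6] size [70.  30.1] ang 31.3 mean [ 620.  -118.4   11.5]
[401 188]  top z 0.023 n 252 ctr [ 623.3 -213.8] size [42.3 41. ] ang 19.5 mean [ 622.9 -213.7   20.1]
[442 191]  top z 0.059 n 41 ctr [ 619.  -297.4] size [12.6 13.8] ang 2.9 mean [ 618.8 -296.8   58.2]
[357 226]  top z 0.04 n 203 ctr [ 537.9 -109.4] size [32.4 32.3] ang 8.5 mean [ 537.9 -109.2   37.8]
[487 234]  top z 0.048 n 74 ctr [ 521.  -388.5] size [20.8 18.9] ang 60.8 mean [ 520.8 -388.4   46.6]
[432 262]  top z 0.014 n 324 ctr [ 445.  -268.3] size [70.  27.2] ang 3.4 mean [ 441.4 -268.6   11.4]
[482 270]  top z 0.048 n 75 ctr [ 443.  -373.9] size [21.2 21.3] ang 89.7 mean [ 442.4 -373.4   46.5]
[388 274]  top z 0.041 n 206 ctr [ 430.9 -176.4] size [31.1 32.3] ang 25.3 mean [ 430.8 -176.6   38.2]
rim ((345.0763854980469, 208.7465057373047), (599.70263671875, 357.52056884765625), 2.669127941131592)
base ((516.3587646484375, 353.83380126953125), (697.7218627929688, 269.5179748535156), 89.1178207397461)
```

View pics/case1.png

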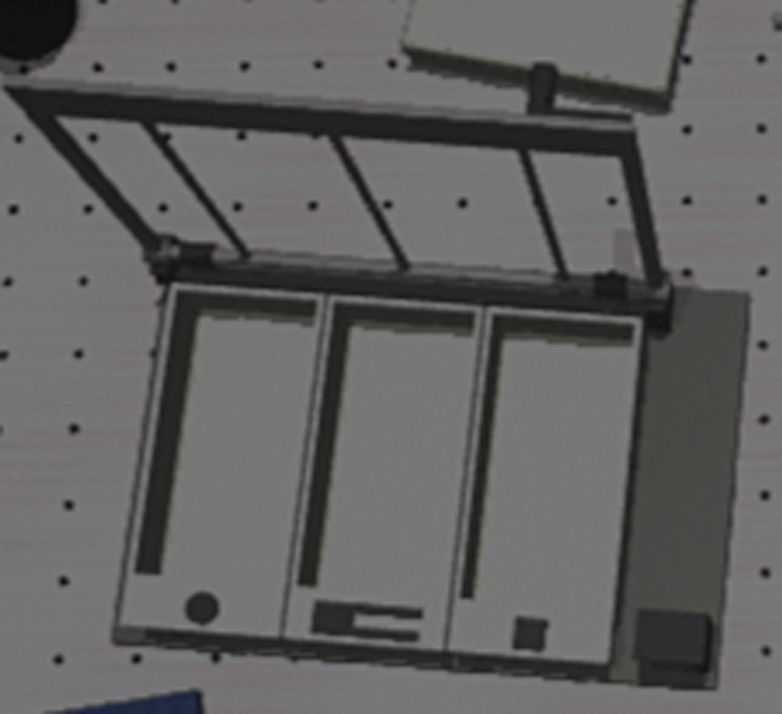

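```bash
python3 - <<'E'
from h import *
s=snapshot("top")
P=[]
for n,uv in dict(tl=(168,287),tr=(643,318),br=(612,664),bl=(114,632)).items():
    p=ray(s,np.array(uv)/3.4+[90,110],0.06);P.append(p[:2]);print(n,p.round(4))
P=np.array(P)
print(np.linalg.norm(P-np.roll(P,-1,0),axis=1))
for a,b in((0,1),(3,2)): d=P[a]-P[b];print(np.degrees(np.arctan2(-d[0],d[1])))
for a,b in((0,3),(1,2)): d=P[a]-P[b];print(np.degrees(np.arctan2(d[1],d[0])))
for k,z in (("tray_round",.01),("tray_fork",.01),("tray_square",.01),("keeper",.082),("gate_hinge",.066)):
    print(k,ray(s,pinpoint(k,s)[0]["uv"],z).round(4))
s=snapshot("scene");print("scene")
for k,z in (("tray_round",.01),("tray_fork",.01),("tray_square",.01),("keeper",.082),("gate_hinge",.066)):
    print(k,[ray(s,q["uv"],z).round(4) for q in pinpoint(k,s)[:1]])
for k in ["objective0","cube0","fork0"]:
    print(k,[(ray(s,q["uv"],0).round(4),q["conf"]) for q in pinpoint(k,s)])
E
```

```text
tl [0.6266 0.3737 0.06  ]
tr [0.6022 0.0745 0.06  ]
br [0.3866 0.0925 0.06  ]
bl [0.41   0.3948 0.06  ]
[0.30021534 0.21629688 0.30322486 0.21771745]
-4.676589570782007
-4.412957479714879
-5.555537373066636
-4.764919931638302
tray_round [0.5281 0.3396 0.01  ]
tray_fork [0.522  0.2374 0.01  ]
tray_square [0.5237 0.1342 0.01  ]
keeper [0.3983 0.0609 0.082 ]
gate_hinge [0.6303 0.2271 0.066 ]
scene
tray_round [array([0.5484, 0.313 , 0.01  ])]
tray_fork [array([0.5274, 0.2214, 0.01  ])]
tray_square [array([0.524, 0.136, 0.01 ])]
keeper [array([0.4081, 0.0534, 0.082 ])]
gate_hinge [array([0.6412, 0.2254, 0.066 ])]
objective0 [(array([ 0.522 , -0.3913,  0.    ]), 0.89), (array([ 0.4464, -0.3733, -0.    ]), 0.88), (array([0.3282, 0.731 , 0.    ]), 0.41)]
cube0 [(array([ 0.4264, -0.1789,  0.    ]), 0.89), (array([ 0.5418, -0.1082,  0.    ]), 0.88), (array([0.5148, 0.1419, 0.    ]), 0.49)]
fork0 [(array([ 0.4386, -0.2643,  0.    ]), 0.82), (array([ 0.6267, -0.1177, -0.    ]), 0.63)]
```

```bash
python3 -c "
from h import *
go(.45,.35,.25,85.3)"
```

```text
pos [0.1971 0.5931 0.2467] yaw 71.6 turn -13.7 | slide after turn [-221.6  272.    -3.3] mm; in current axes [-151.   316.7   -3.3]
```

```bash
python3 -m creep '[{"hand":0.06,"slide":[-0.025,0.053,0],"turn":-7},{"hand":0.06,"slide":[-0.032,0.05,0],"turn":-6.7},{"hand":0.06,"slide":[-0.039,0.048,0],"turn":0},{"hand":0.06,"slide":[-0.039,0.048,0],"turn":0},{"hand":0.06,"slide":[-0.039,0.048,0],"turn":0}]' 20; python3 -c "
from h import *
go(.43,-.1766,.20,115.3)
go(.45,.2,.20,85.3)"
```

```text
clock: 2.28
tool_pos: [0.4176, 0.3818, 0.2469]
eef_rot: [0.735, 0.678, 0.0, -0.0]
contact_force: [0.3, 0.5, -0.5]
opening: 0.681
pos [0.4176 0.3818 0.2469] yaw 85.3 turn -30.0 | slide after turn [-510.1 -227.4   46.9] mm; in current axes [-555.5   57.8   46.6]
pos [0.4176 0.3818 0.2469] yaw 85.3 turn 0.0 | slide after turn [-178.5   47.2   46.9] mm; in current axes [-178.5   47.1   46.9]
```

```bash
python3 -m creep '[{"hand":0.06,"slide":[-0.06,0.006,0],"turn":0},{"hand":0.06,"slide":[-0.062,0.006,0],"turn":0},{"hand":0.06,"slide":[-0.062,0.006,0],"turn":0},{"hand":0.06,"slide":[-0.062,0.006,0],"turn":0},{"hand":0.06,"slide":[-0.062,0.006,0],"turn":0}]'
python3 -m creep '[{"hand":0.06,"slide":[-0.061,0.006,0],"turn":0},{"hand":0.06,"slide":[-0.062,0.006,0],"turn":-10},{"hand":0.06,"slide":[-0.03,0,0.02],"turn":-10},{"hand":0.06,"slide":[0,0,0.02],"turn":-10},{"hand":0.06,"slide":[0,0,0],"turn":0}]'
python3 - <<'E'
from meas import *
go(.43,-.1766,.20,115.3)
s=snapshot("top"); parts(s)
s=snapshot("wrist"); save(s,"w1"); p=pinpoint("cube0",s); print([(q["uv"],q["conf"],ray(s,q["uv"],0).round(4)) for q in p])
E
```

```text
clock: 2.9
tool_pos: [0.4211, 0.0718, 0.247]
eef_rot: [0.735, 0.678, 0.001, 0.0]
contact_force: [2.0, 0.0, -0.0]
opening: 0.681
clock: 3.52
tool_pos: [0.4249, -0.0801, 0.2059]
eef_rot: [0.536, 0.844, -0.0, -0.001]
contact_force: [0.0, -0.2, 0.2]
opening: 0.682
pos [ 0.4249 -0.0801  0.2059] yaw 115.2 turn -0.1 | slide after turn [-89.4 -36.7   5.9] mm; in current axes [-89.5 -36.5   5.8]
[401 188]  top z 0.022 n 265 ctr [ 624.  -214.2] size [41.9 41.6] ang 87.9 mean [ 623.7 -213.6   20. ]
[441 191]  top z 0.059 n 39 ctr [ 618.4 -297. ] size [13.7 13.3] ang 81.2 mean [ 619.1 -296.9   58.6]
[487 234]  top z 0.048 n 70 ctr [ 521.9 -389. ] size [19.5 19. ] ang 18.8 mean [ 521.4 -388.2   46.7]
[([215.4, 163.0], 0.95, array([ 0.4295, -0.1779,  0.    ])), ([244.6, 296.1], 0.69, array([ 0.5409, -0.1053,  0.    ]))]
```

View pics/w1.png

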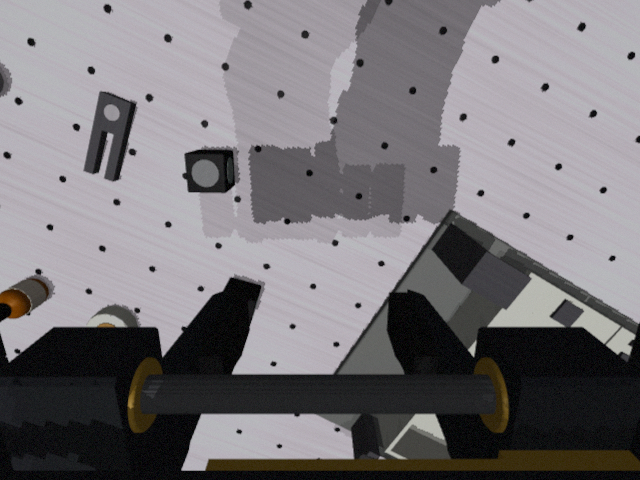

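```bash
python3 -m creep '[{"hand":0.06,"slide":[-0.045,-0.018,0.03],"turn":0},{"hand":0.06,"slide":[-0.044,-0.018,0.03],"turn":0},{"hand":0.06,"slide":[0,0,0.05],"turn":0},{"hand":0.06,"slide":[0,0,0.03],"turn":0},{"hand":0.06,"slide":[0,0,0],"turn":0}]'
python3 - <<'E'
from h import *
go(.43,-.1768,.012,115.3)
s=snapshot("wrist"); save(s,"w2")
E
```

```text
clock: 4.3
tool_pos: [0.431, -0.1749, 0.066]
eef_rot: [0.535, 0.845, -0.001, -0.001]
contact_force: [0.2, -0.5, 0.1]
opening: 0.682
pos [ 0.431  -0.1749  0.066 ] yaw 115.4 turn 0.1 | slide after turn [-1.3 -1.8 54. ] mm; in current axes [-1.3 -1.7 54. ]
```

View pics/w2.png

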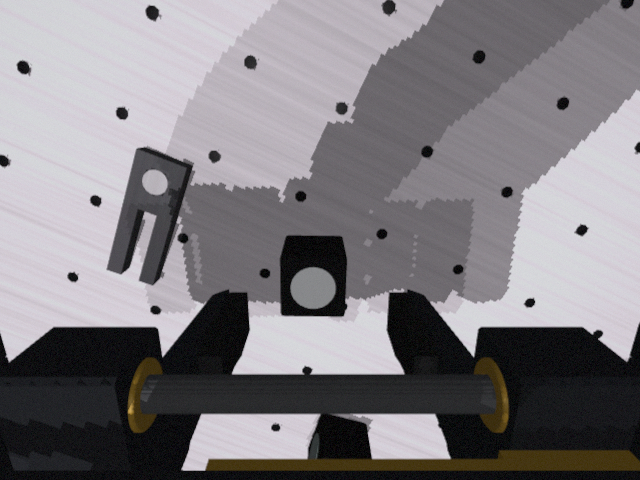

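```bash
python3 -m creep '[{"hand":0.06,"slide":[-0.001,-0.002,0.03],"turn":0},{"hand":0.06,"slide":[0,0,0.024],"turn":0},{"hand":0.06,"slide":[0,0,0],"turn":0},{"hand":0.02,"slide":[0,0,0],"turn":0},{"hand":0.02,"slide":[0,0,0],"turn":0}]' 25
python3 -m creep '[{"hand":0.02,"slide":[0,0,0],"turn":0},{"hand":0.02,"slide":[0,0,-0.04],"turn":0},{"hand":0.02,"slide":[0,0,-0.06],"turn":0},{"hand":0.02,"slide":[0,0,-0.04],"turn":0}]' 
python3 - <<'E'
from h import *
c=np.array([.521,.232]);X=np.array([.9966,-.0819]);Y=np.array([.0819,.9966])
for n,j in(("round",.1),("fork",0),("sq",-.1)):
  for x in (-.045,.03): print(n,x,(c+Y*j+X*x).round(4))
go(*(c-Y*.1+X*.03),.15,85.3)
E
```

```text
clock: 4.97
tool_pos: [0.4315, -0.1779, 0.0147]
eef_rot: [0.535, 0.845, 0.0, 0.0]
contact_force: [0.5, -0.1, 0.3]
opening: 0.479
clock: 5.48
tool_pos: [0.4307, -0.178, 0.1559]
eef_rot: [0.535, 0.845, 0.0, -0.0]
contact_force: [0.1, -0.3, -1.5]
opening: 0.361
round -0.045 [0.4843 0.3353]
round 0.03 [0.5591 0.3292]
fork -0.045 [0.4762 0.2357]
fork 0.03 [0.5509 0.2295]
sq -0.045 [0.468 0.136]
sq 0.03 [0.5427 0.1299]
pos [ 0.4307 -0.178   0.1559] yaw 115.3 turn 30.0 | slide after turn [316.1  86.4   5.9] mm; in current axes [230.5 232.8   6.1]
```

```bash
python3 -m creep '[{"hand":0.02,"slide":[0,0,0],"turn":10},{"hand":0.02,"slide":[0,0,0],"turn":10},{"hand":0.02,"slide":[0,0,0],"turn":10},{"hand":0.02,"slide":[0.06,0.016,0],"turn":0},{"hand":0.02,"slide":[0.06,0.016,0],"turn":0}]'
python3 -m creep '[{"hand":0.02,"slide":[0.06,0.016,0],"turn":0},{"hand":0.02,"slide":[0.06,0.016,0],"turn":0},{"hand":0.02,"slide":[0.06,0.016,0],"turn":0},{"hand":0.02,"slide":[0.016,0.006,0.04],"turn":0},{"hand":0.02,"slide":[0,0,0],"turn":0}]'
python3 - <<'E'
from h import *
go(.5427,.13,.03,85.3)
s=snapshot("wrist"); save(s,"w3")
E
```

```text
clock: 6.1
tool_pos: [0.4729, -0.0603, 0.1537]
eef_rot: [0.736, 0.677, -0.0, -0.001]
contact_force: [1.4, 0.2, -1.3]
opening: 0.362
clock: 6.72
tool_pos: [0.5403, 0.1312, 0.1115]
eef_rot: [0.734, 0.679, -0.002, -0.002]
contact_force: [-0.3, -1.4, -0.6]
opening: 0.359
pos [0.5403 0.1312 0.1115] yaw 85.5 turn 0.2 | slide after turn [-1.   2.5 81.5] mm; in current axes [-0.9  3.  81.5]
```

View pics/w3.png

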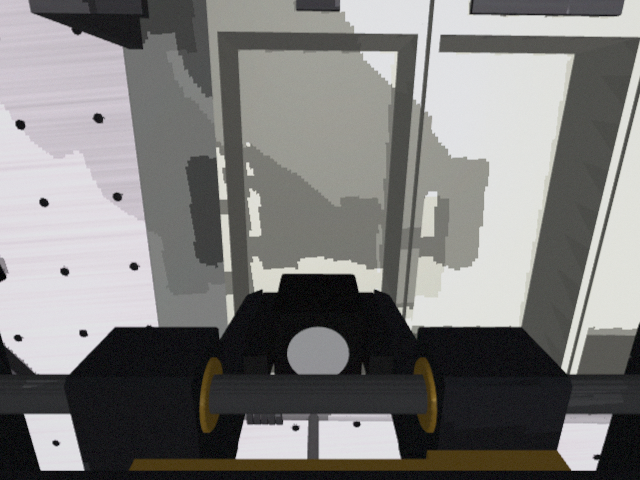

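```bash
python3 -m creep '[{"hand":0.02,"slide":[0,0,0.04],"turn":0},{"hand":0.02,"slide":[0,0,0.03],"turn":0},{"hand":0.02,"slide":[0,0,0.012],"turn":0},{"hand":0.045,"slide":[0,0,0],"turn":0},{"hand":0.045,"slide":[0,0,0],"turn":0}]'
python3 -m creep '[{"hand":0.045,"slide":[0,0,-0.03],"turn":0},{"hand":0.06,"slide":[0,0,-0.06],"turn":0},{"hand":0.06,"slide":[-0.03,-0.006,-0.05],"turn":0},{"hand":0.06,"slide":[-0.06,0,0],"turn":0}]'
python3 - <<'E'
from meas import *
s=snapshot("wrist"); save(s,"w4")
go(.538,-.1092,.012,98.5)
s=snapshot("top"); parts(s)
E
```

```text
clock: 7.4
tool_pos: [0.5431, 0.13, 0.0329]
eef_rot: [0.736, 0.677, 0.001, -0.0]
contact_force: [1.0, -0.0, 0.0]
opening: 0.511
clock: 7.9
tool_pos: [0.5322, 0.0437, 0.1768]
eef_rot: [0.734, 0.68, 0.005, 0.002]
contact_force: [0.9, -0.7, 0.3]
opening: 0.679
pos [0.529  0.0289 0.1741] yaw 84.8 turn -13.7 | slide after turn [-138.   -11.5  162.1] mm; in current axes [-135.4   21.3  163.2]
[442 191]  top z 0.06 n 41 ctr [ 618.4 -296.4] size [14.5 13. ] ang 82.2 mean [ 618.5 -296.4   59.7]
[487 234]  top z 0.048 n 74 ctr [ 520.  -387.7] size [20.4 20.3] ang 15.4 mean [ 520.9 -387.9   46.3]
[481 270]  top z 0.048 n 70 ctr [ 443.2 -375. ] size [17.5 18.1] ang 25.9 mean [ 442.7 -374.    46.4]
```

View pics/w4.png

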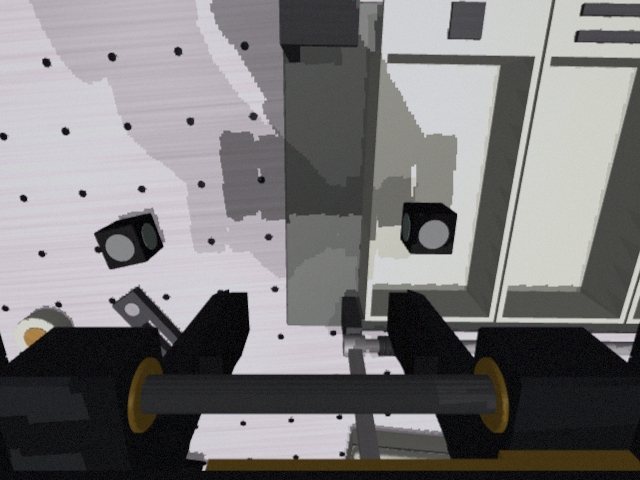

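```bash
cat >> meas.py <<'E'
def near(s,x,y,rad=.045,zlo=.03,zhi=.06):
    W=cloud(s); z=W[...,2]
    m=(z>zlo)&(z<zhi)&(np.hypot(W[...,0]-x,W[...,1]-y)<rad)
    if m.sum()<20: print("nothing"); return
    q=W[m]; r=cv2.minAreaRect((q[:,:2]*1000).astype(np.float32))
    print("n",len(q),"ctr",np.round(r[0],1),"size",np.round(r[1],1),"ang",round(r[2],1),"z",(np.percentile(q[:,2],90)*1000).round(1))
E
python3 - <<'E'
from meas import *
s=snapshot("wrist"); near(s,.538,-.109,zlo=.034); 
p=pinpoint("cube0",s); print([(q["uv"],q["conf"],ray(s,q["uv"],0).round(4)) for q in p])
go(.538,-.1092,.06,98.5)
E
```

```text
n 1601 ctr [ 540.1 -108.3] size [32.2 33.1] ang 8.8 z 37.0
[([438.9, 222.1], 0.91, array([0.5448, 0.1338, 0.    ])), ([158.9, 241.6], 0.91, array([ 0.5404, -0.1069,  0.    ]))]
pos [0.5294 0.0392 0.1726] yaw 85.1 turn -13.4 | slide after turn [-148.1  -13.4  112.6] mm; in current axes [-147.2   21.2  112.6]
```

```bash
python3 -m creep '[{"hand":0.06,"slide":[0,0,0],"turn":-7},{"hand":0.06,"slide":[-0.03,0,0.03],"turn":-6.5},{"hand":0.06,"slide":[-0.058,-0.007,0.03],"turn":0},{"hand":0.06,"slide":[-0.058,-0.007,0.02],"turn":0},{"hand":0.06,"slide":[0,0,0.02],"turn":0}]'
python3 -m creep '[{"hand":0.06,"slide":[0,0,0],"turn":0}]'
python3 - <<'E'
from meas import *
go(.5393,-.1085,.012,98.6)
s=snapshot("wrist"); save(s,"w5"); near(s,.538,-.109,zlo=.034)
E
```

```text
clock: 8.72
tool_pos: [0.5339, -0.1084, 0.0718]
eef_rot: [0.654, 0.757, -0.002, 0.0]
contact_force: [0.6, 1.0, 0.5]
opening: 0.682
clock: 8.85
tool_pos: [0.5338, -0.1015, 0.0719]
eef_rot: [0.65, 0.76, -0.0, -0.002]
contact_force: [0.1, 0.4, 0.2]
opening: 0.682
pos [ 0.5338 -0.1015  0.0719] yaw 98.9 turn 0.3 | slide after turn [-7.8  4.4 59.9] mm; in current axes [-8.   4.5 59.9]
n 3678 ctr [ 540.  -108.8] size [32.8 32.2] ang 7.7 z 37.1
```

View pics/w5.png

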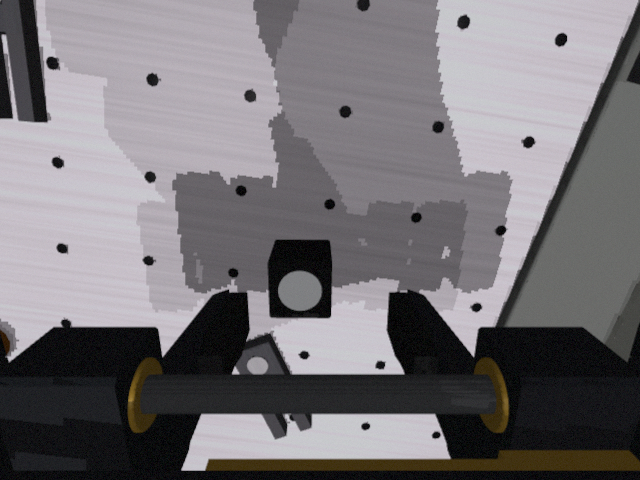

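```bash
python3 -m creep '[{"hand":0.06,"slide":[-0.008,0.005,0.01],"turn":0},{"hand":0.06,"slide":[0,0,0.03],"turn":0},{"hand":0.06,"slide":[0,0,0.02],"turn":0},{"hand":0.02,"slide":[0,0,0],"turn":0},{"hand":0.02,"slide":[0,0,0],"turn":0}]' 25
python3 -m creep '[{"hand":0.02,"slide":[0,0,0],"turn":0},{"hand":0.02,"slide":[0,0,-0.04],"turn":0},{"hand":0.02,"slide":[0,0,-0.06],"turn":0},{"hand":0.02,"slide":[0,0,-0.04],"turn":0},{"hand":0.02,"slide":[0,0,0],"turn":6.5}]' 
python3 - <<'E'
from h import *
go(.468,.136,.11,85.3)
E
```

```text
clock: 9.52
tool_pos: [0.541, -0.1096, 0.0135]
eef_rot: [0.65, 0.76, 0.0, -0.0]
contact_force: [0.5, -0.8, -0.9]
opening: 0.476
clock: 10.15
tool_pos: [0.5425, -0.1104, 0.1567]
eef_rot: [0.694, 0.72, 0.002, 0.002]
contact_force: [-0.2, -1.1, -0.8]
opening: 0.361
pos [ 0.5425 -0.1104  0.1567] yaw 92.1 turn 6.8 | slide after turn [239.5 -94.4  46.7] mm; in current axes [249.  -65.6  46.4]
```

```bash
python3 -m creep '[{"hand":0.02,"slide":[0.03,-0.014,0],"turn":6.8},{"hand":0.02,"slide":[0.054,-0.020,0],"turn":0},{"hand":0.02,"slide":[0.058,-0.022,0],"turn":0},{"hand":0.02,"slide":[0.058,-0.022,0],"turn":0},{"hand":0.02,"slide":[0.040,-0.0150,0.03],"turn":0}]'
python3 -m creep '[{"hand":0.02,"slide":[0,0,0.016],"turn":0},{"hand":0.02,"slide":[0,0,0],"turn":0}]'
python3 - <<'E'
from h import *
go(.468,.136,.028,85.3)
s=snapshot("wrist"); save(s,"w6")
E
```

```text
clock: 10.78
tool_pos: [0.4635, 0.1386, 0.1249]
eef_rot: [0.733, 0.68, 0.003, -0.0]
contact_force: [0.9, 0.4, -1.2]
opening: 0.359
clock: 11.02
tool_pos: [0.462, 0.135, 0.1068]
eef_rot: [0.734, 0.679, -0.001, -0.001]
contact_force: [-0.9, -0.3, -0.8]
opening: 0.36
pos [0.462  0.135  0.1068] yaw 85.6 turn 0.3 | slide after turn [ 1.5  5.9 78.8] mm; in current axes [ 1.5  6.1 78.8]
```

View pics/w6.png

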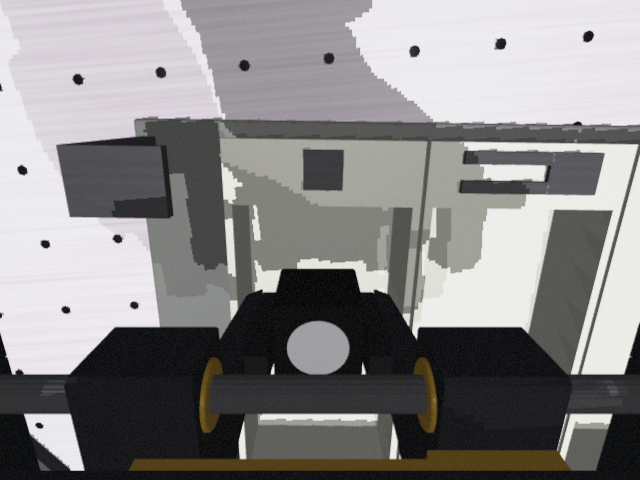

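```bash
python3 -m creep '[{"hand":0.02,"slide":[0.001,0.015,0.03],"turn":0},{"hand":0.02,"slide":[0,0,0.036],"turn":0},{"hand":0.02,"slide":[0,0,0.012],"turn":0},{"hand":0.045,"slide":[0,0,0],"turn":0},{"hand":0.045,"slide":[0,0,0],"turn":0}]'
python3 -m creep '[{"hand":0.045,"slide":[0,0,-0.03],"turn":0},{"hand":0.06,"slide":[0,0,-0.06],"turn":0},{"hand":0.06,"slide":[-0.03,0,-0.05],"turn":0},{"hand":0.06,"slide":[-0.06,0,0],"turn":0},{"hand":0.06,"slide":[-0.06,0,0],"turn":0}]'
python3 - <<'E'
from meas import *
s=snapshot("wrist"); save(s,"w7")
near(s,.624,-.1176,zlo=.006,zhi=.02)
go(.615,-.123,.06,121.3)
s=snapshot("top"); parts(s)
E
```

```text
clock: 11.7
tool_pos: [0.4782, 0.1347, 0.0302]
eef_rot: [0.734, 0.679, 0.001, -0.001]
contact_force: [0.5, 0.3, 0.4]
opening: 0.508
clock: 12.32
tool_pos: [0.4667, -0.0166, 0.1711]
eef_rot: [0.734, 0.679, 0.001, 0.001]
contact_force: [-0.1, -0.8, 0.2]
opening: 0.68
n 29 ctr [ 637.5 -108.9] size [49.2  8.5] ang 5.6 z 10.9
pos [ 0.4637 -0.0281  0.1699] yaw 84.8 turn -36.5 | slide after turn [-159.7   80.   109.9] mm; in current axes [-79.7 159.7 110.1]
[401 188]  top z 0.023 n 267 ctr [ 623.8 -214. ] size [42.5 41.4] ang 84.4 mean [ 623.8 -213.2   20. ]
[441 191]  top z 0.06 n 41 ctr [ 619.  -296.5] size [13.8 12.2] ang 65.2 mean [ 618.7 -296.5   59.6]
```

View pics/w7.png

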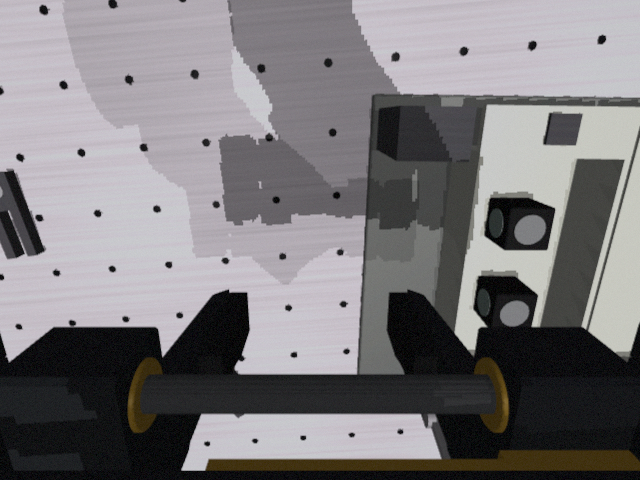

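```bash
python3 -m creep '[{"hand":0.06,"slide":[0,0.04,0],"turn":-9},{"hand":0.06,"slide":[0,0.04,0],"turn":-9},{"hand":0.06,"slide":[-0.02,0.04,0],"turn":-9},{"hand":0.06,"slide":[-0.05,0,0.02],"turn":-9},{"hand":0.06,"slide":[0,0,0],"turn":0}]'
python3 - <<'E'
from meas import *
go(.615,-.123,.08,121.3)
s=snapshot("wrist"); save(s,"w8")
near(s,.624,-.1176,zlo=.006,zhi=.02)
E
```

```text
clock: 13.05
tool_pos: [0.6085, -0.0771, 0.1474]
eef_rot: [0.492, 0.871, -0.002, -0.001]
contact_force: [-0.3, -0.4, 0.4]
opening: 0.683
pos [ 0.6085 -0.0771  0.1474] yaw 121.1 turn -0.2 | slide after turn [-42.6 -18.3  67.4] mm; in current axes [-42.6 -17.8  67.5]
n 2611 ctr [ 625.9 -115.5] size [70.2 26.2] ang 30.5 z 11.1
```

View pics/w8.png

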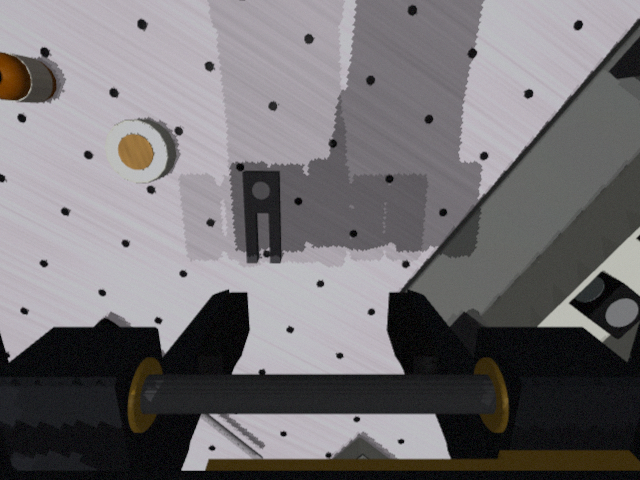

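```bash
python3 -m creep '[{"hand":0.06,"slide":[-0.022,-0.01,0.03],"turn":0},{"hand":0.06,"slide":[-0.021,-0.01,0.03],"turn":0},{"hand":0.06,"slide":[0,0,0.02],"turn":0},{"hand":0.06,"slide":[0,0,0.02],"turn":0},{"hand":0.06,"slide":[0,0,0],"turn":0}]'
python3 - <<'E'
from meas import *
go(.617,-.121,.0095,120.8)
s=snapshot("wrist"); save(s,"w9")
near(s,.624,-.1176,zlo=.006,zhi=.02)
E
```

```text
clock: 13.72
tool_pos: [0.613, -0.116, 0.0477]
eef_rot: [0.487, 0.873, 0.0, -0.002]
contact_force: [0.2, 0.9, 0.0]
opening: 0.677
pos [ 0.613  -0.116   0.0477] yaw 121.7 turn 0.9 | slide after turn [-6.4  0.9 38.2] mm; in current axes [-6.5  0.9 38.2]
n 5142 ctr [ 625.9 -115.5] size [71. 26.] ang 30.5 z 11.1
```

View pics/w9.png

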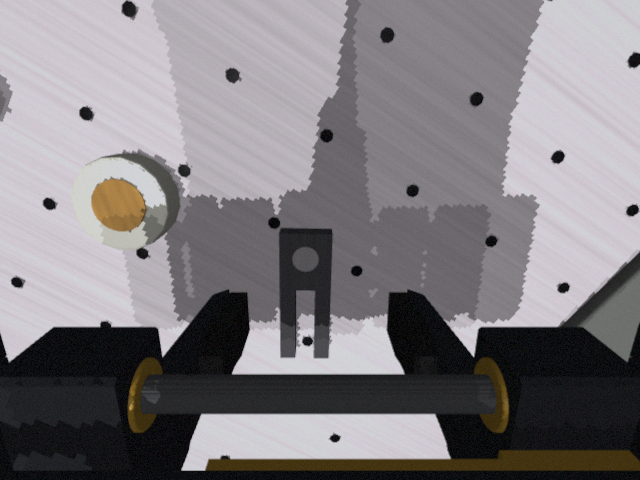

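```bash
python3 -m creep '[{"hand":0.06,"slide":[-0.006,0.001,0],"turn":0.9},{"hand":0.06,"slide":[0,0,0.025],"turn":0},{"hand":0.06,"slide":[0,0,0.012],"turn":0},{"hand":0.06,"slide":[0,0,0],"turn":0},{"hand":0.015,"slide":[0,0,0],"turn":0}]' 30
python3 -m creep '[{"hand":0.015,"slide":[0,0,0],"turn":0},{"hand":0.015,"slide":[0,0,0],"turn":0},{"hand":0.015,"slide":[0,0,-0.04],"turn":0},{"hand":0.015,"slide":[0,0,-0.06],"turn":0},{"hand":0.015,"slide":[0,0,-0.04],"turn":0}]' 
python3 - <<'E'
from h import *
go(.555,.2295,.13,85.3)
s=snapshot("wrist"); save(s,"w10")
E
```

```text
clock: 14.4
tool_pos: [0.6183, -0.1226, 0.0123]
eef_rot: [0.495, 0.869, 0.0, -0.0]
contact_force: [0.7, -0.2, -0.1]
opening: 0.589
clock: 15.02
tool_pos: [0.6187, -0.1226, 0.1544]
eef_rot: [0.495, 0.869, 0.001, 0.0]
contact_force: [0.4, 0.3, -0.3]
opening: 0.169
pos [ 0.6187 -0.1226  0.1544] yaw 120.6 turn 35.3 | slide after turn [345.7 -92.4  24.4] mm; in current axes [335.5 124.5  24.7]
```

View pics/w10.png

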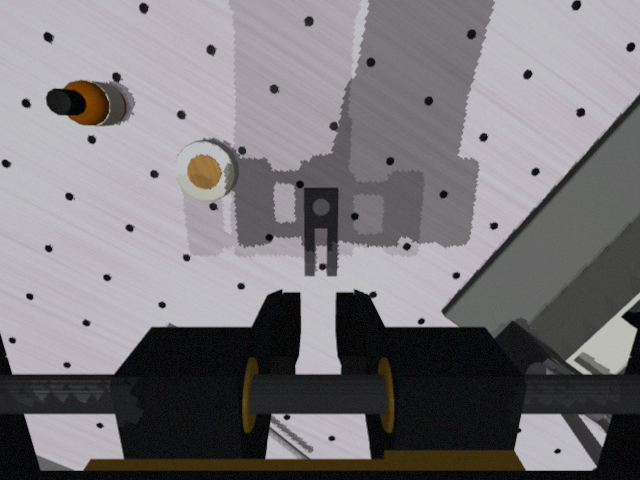

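```bash
python3 -m creep '[{"hand":0.06,"slide":[0,0,0.04],"turn":0},{"hand":0.06,"slide":[0,0,0.04],"turn":0},{"hand":0.06,"slide":[0,0,0.02],"turn":0},{"hand":0.06,"slide":[0,0,0],"turn":0}]' 40
python3 - <<'E'
from meas import *
go(.617,-.121,.009,120.8)
s=snapshot("wrist"); save(s,"w11")
near(s,.624,-.1176,zlo=.006,zhi=.02)
E
```

```text
clock: 15.58
tool_pos: [0.617, -0.1226, 0.0504]
eef_rot: [0.495, 0.869, -0.001, -0.002]
contact_force: [0.5, 1.0, 0.2]
opening: 0.597
pos [ 0.617  -0.1226  0.0504] yaw 120.6 turn -0.2 | slide after turn [ 1.4  0.9 41.4] mm; in current axes [ 1.3  1.  41.4]
n 5058 ctr [ 626.  -115.5] size [71.5 26. ] ang 30.5 z 11.0
```

View pics/w11.png

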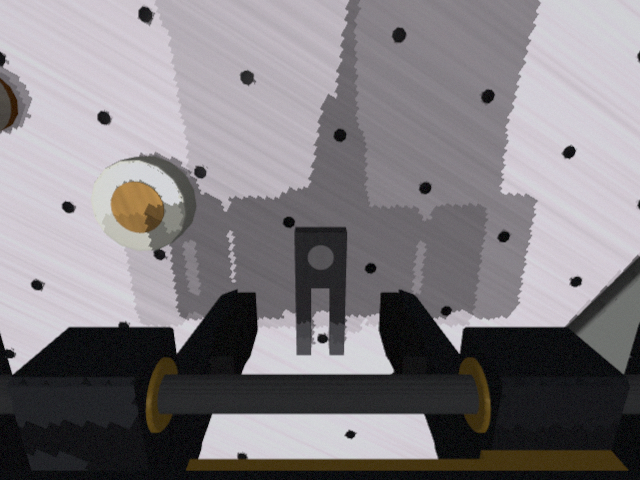

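```bash
python3 -m creep '[{"hand":0.045,"slide":[0.001,0.001,0.025],"turn":0},{"hand":0.045,"slide":[0,0,0.016],"turn":0},{"hand":0.045,"slide":[0,0,0],"turn":0},{"hand":0.01,"slide":[0,0,0],"turn":0},{"hand":0.01,"slide":[0,0,0],"turn":0}]' 30
python3 -m creep '[{"hand":0.01,"slide":[0,0,0],"turn":0},{"hand":0.01,"slide":[0,0,0],"turn":0}]'
```

```text
clock: 16.25
tool_pos: [0.6187, -0.1214, 0.0115]
eef_rot: [0.495, 0.869, 0.0, -0.0]
contact_force: [0.0, 0.3, 1.4]
opening: 0.307
clock: 16.5
tool_pos: [0.6186, -0.1213, 0.0114]
eef_rot: [0.495, 0.869, 0.0, -0.0]
contact_force: [-0.2, -0.6, 6.1]
opening: 0.289
```

```bash
python3 -m creep '[{"hand":0.01,"slide":[0,0,-0.03],"turn":0},{"hand":0.01,"slide":[0,0,-0.05],"turn":0},{"hand":0.01,"slide":[0,0,-0.05],"turn":0},{"hand":0.01,"slide":[0,0,0],"turn":0}]' 
python3 - <<'E'
from h import *
go(.555,.2295,.15,85.3)
s=snapshot("wrist"); save(s,"w12")
E
```

```text
clock: 17.0
tool_pos: [0.6209, -0.1213, 0.1445]
eef_rot: [0.495, 0.869, 0.002, 0.002]
contact_force: [-1.1, 0.8, -0.8]
opening: 0.291
pos [ 0.6209 -0.1213  0.1445] yaw 120.6 turn 35.3 | slide after turn [344.2 -94.4  -5.5] mm; in current axes [335.5 121.9  -5.7]
```

View pics/w12.png

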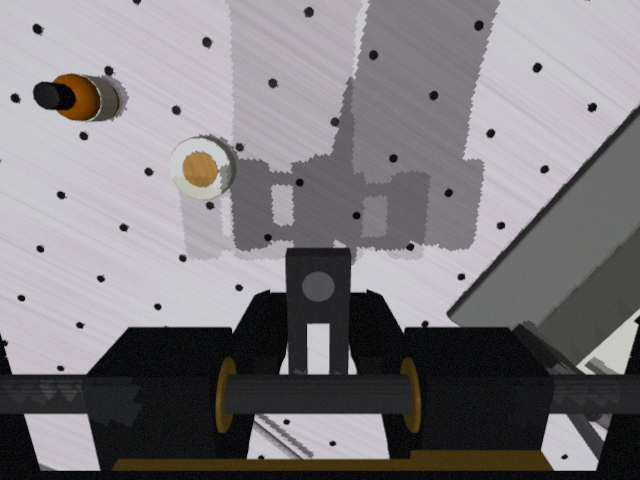

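```bash
python3 -m creep '[{"hand":0.01,"slide":[0,0,-0.01],"turn":9},{"hand":0.01,"slide":[0,-0.02,0],"turn":9},{"hand":0.01,"slide":[0,-0.035,0],"turn":9},{"hand":0.01,"slide":[0,-0.045,0],"turn":8.3},{"hand":0.01,"slide":[0.04,-0.035,0],"turn":0}]'
python3 - <<'E'
from h import *
go(.530,.232,.15,85.3)
go(.556,.229,.15,85.3)
E
```

```text
clock: 17.68
tool_pos: [0.4854, -0.1006, 0.149]
eef_rot: [0.739, 0.674, -0.003, -0.001]
contact_force: [1.6, 1.6, -0.7]
opening: 0.289
pos [ 0.4854 -0.1006  0.149 ] yaw 84.8 turn -0.5 | slide after turn [335.2  17.2  -1. ] mm; in current axes [335.3  14.2  -2. ]
pos [ 0.4854 -0.1006  0.149 ] yaw 84.8 turn -0.5 | slide after turn [334.3  43.4  -1. ] mm; in current axes [334.7  40.3  -2.2]
```

```bash
python3 -m creep '[{"hand":0.01,"slide":[0.06,0.005,0],"turn":0},{"hand":0.01,"slide":[0.06,0.005,0],"turn":0},{"hand":0.01,"slide":[0.06,0.005,0],"turn":0},{"hand":0.01,"slide":[0.06,0.01,0],"turn":0},{"hand":0.01,"slide":[0.06,0.01,0],"turn":0}]'
python3 -m creep '[{"hand":0.01,"slide":[0.028,0.01,0.02],"turn":0},{"hand":0.01,"slide":[0,0,0.02],"turn":0},{"hand":0.01,"slide":[0,0,0],"turn":0}]'
python3 - <<'E'
from h import *
go(.556,.229,.026,85.3)
s=snapshot("wrist"); save(s,"w13")
E
```

```text
clock: 18.3
tool_pos: [0.5477, 0.2005, 0.1491]
eef_rot: [0.735, 0.678, -0.002, -0.001]
contact_force: [0.7, 0.9, -1.5]
opening: 0.287
clock: 18.68
tool_pos: [0.5584, 0.2253, 0.1078]
eef_rot: [0.735, 0.678, -0.004, -0.001]
contact_force: [-0.5, -0.4, -0.4]
opening: 0.29
pos [0.5584 0.2253 0.1078] yaw 85.4 turn 0.1 | slide after turn [ 3.5 -2.7 81.8] mm; in current axes [ 3.8 -2.1 81.8]
```

View pics/w13.png

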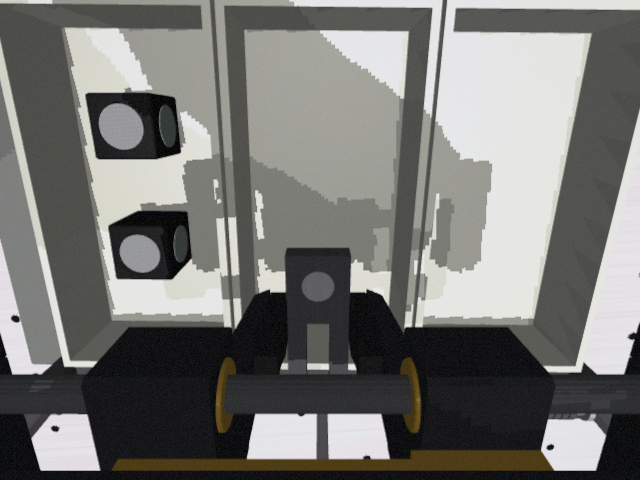

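```bash
python3 -m creep '[{"hand":0.01,"slide":[0.003,-0.002,0.03],"turn":0},{"hand":0.01,"slide":[0,0,0.035],"turn":0},{"hand":0.01,"slide":[0,0,0.014],"turn":0},{"hand":0.01,"slide":[0,0,0],"turn":0},{"hand":0.04,"slide":[0,0,0],"turn":0}]'
python3 -m creep '[{"hand":0.04,"slide":[0,0,0],"turn":0},{"hand":0.045,"slide":[0,0,-0.03],"turn":0},{"hand":0.045,"slide":[0,0,-0.06],"turn":0},{"hand":0.045,"slide":[-0.03,-0.01,-0.05],"turn":0},{"hand":0.045,"slide":[-0.06,-0.02,0],"turn":0}]'
python3 - <<'E'
from meas import *
s=snapshot("wrist"); save(s,"w14")
go(.435,-.269,.15,93.4)
s=snapshot("top"); parts(s)
E
```

```text
clock: 19.35
tool_pos: [0.5596, 0.2302, 0.0333]
eef_rot: [0.736, 0.678, 0.001, -0.001]
contact_force: [1.2, 0.3, 0.2]
opening: 0.378
clock: 19.98
tool_pos: [0.5252, 0.1465, 0.1768]
eef_rot: [0.734, 0.679, 0.006, 0.001]
contact_force: [0.3, -1.6, -0.7]
opening: 0.509
pos [0.5182 0.1321 0.1736] yaw 85.0 turn -8.4 | slide after turn [-395.5 -106.9   23.6] mm; in current axes [-406.6  -47.6   27.7]
[401 188]  top z 0.022 n 262 ctr [ 623.8 -213.6] size [42.1 41.3] ang 75.6 mean [ 623.5 -212.9   19.9]
[442 191]  top z 0.06 n 43 ctr [ 618.4 -296.5] size [12.8 14.9] ang 9.7 mean [ 618.6 -296.5   58.6]
[487 234]  top z 0.048 n 70 ctr [ 521.9 -388. ] size [19.8 19.7] ang 58.2 mean [ 521.3 -387.9   46.7]
[433 261]  top z 0.014 n 324 ctr [ 446.2 -268.4] size [73.  27.4] ang 3.2 mean [ 441.5 -268.7   11.5]
[482 270]  top z 0.048 n 73 ctr [ 442.1 -373.8] size [20.7 19.2] ang 87.3 mean [ 442.  -373.9   46.3]
```

View pics/w14.png

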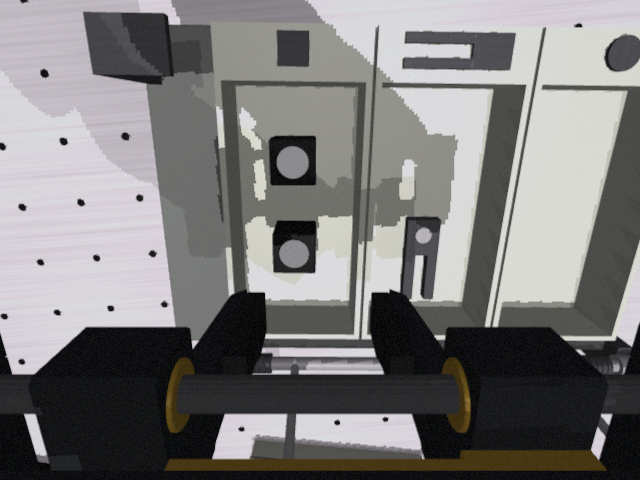

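```bash
python3 -m creep '[{"hand":0.045,"slide":[-0.05,0,0],"turn":-8.4},{"hand":0.045,"slide":[-0.057,-0.018,0],"turn":0},{"hand":0.045,"slide":[-0.057,-0.018,0],"turn":0},{"hand":0.045,"slide":[-0.057,-0.018,0],"turn":0},{"hand":0.045,"slide":[-0.057,-0.018,0],"turn":0}]'
python3 -m creep '[{"hand":0.045,"slide":[-0.058,-0.016,0.02],"turn":0},{"hand":0.045,"slide":[-0.048,-0.010,0.03],"turn":0},{"hand":0.045,"slide":[0,0,0.05],"turn":0},{"hand":0.045,"slide":[0,0,0.02],"turn":0},{"hand":0.045,"slide":[0,0,0],"turn":0}]'
python3 - <<'E'
from meas import *
go(.4355,-.269,.009,93.2)
s=snapshot("wrist"); save(s,"w15")
near(s,.446,-.268,zlo=.006,zhi=.02)
E
```

```text
clock: 20.7
tool_pos: [0.4608, -0.1406, 0.1724]
eef_rot: [0.684, 0.73, 0.0, -0.0]
contact_force: [0.9, -1.2, -0.5]
opening: 0.512
clock: 21.32
tool_pos: [0.4415, -0.2451, 0.0513]
eef_rot: [0.684, 0.73, -0.001, -0.002]
contact_force: [-0.1, -0.6, -0.0]
opening: 0.51
pos [ 0.4415 -0.2451  0.0513] yaw 93.7 turn 0.5 | slide after turn [-23.5  -7.3  42.3] mm; in current axes [-23.5  -7.4  42.3]
n 4432 ctr [ 446.8 -268.2] size [70.8 26.2] ang 3.8 z 11.0
```

View pics/w15.png

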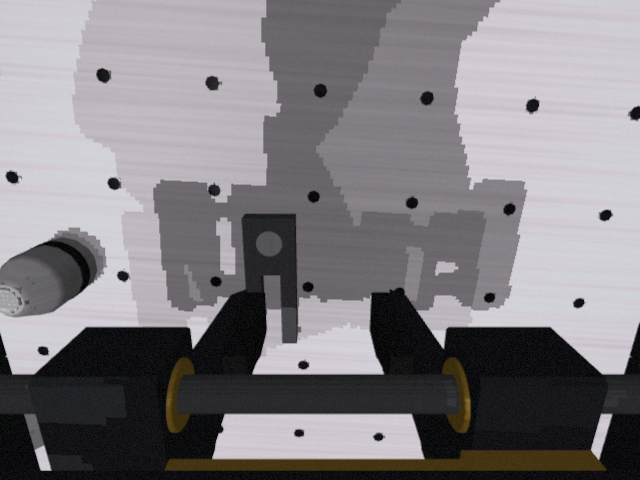

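```bash
python3 -m creep '[{"hand":0.045,"slide":[-0.0235,-0.006,0],"turn":0},{"hand":0.045,"slide":[0,0,0.02],"turn":0},{"hand":0.045,"slide":[0,0,0.022],"turn":0},{"hand":0.045,"slide":[0,0,0],"turn":0},{"hand":0.01,"slide":[0,0,0],"turn":0}]' 30
python3 -m creep '[{"hand":0.01,"slide":[0,0,0],"turn":0},{"hand":0.01,"slide":[0,0,0],"turn":0},{"hand":0.01,"slide":[0,0,0],"turn":0}]'
```

```text
clock: 22.0
tool_pos: [0.4381, -0.2693, 0.0113]
eef_rot: [0.684, 0.73, 0.0, 0.0]
contact_force: [-0.6, 1.2, 0.7]
opening: 0.42
clock: 22.38
tool_pos: [0.4379, -0.2695, 0.0111]
eef_rot: [0.684, 0.73, 0.0, 0.0]
contact_force: [-0.1, -0.1, 8.0]
opening: 0.286
```

```bash
python3 -m creep '[{"hand":0.01,"slide":[0,0,-0.03],"turn":0},{"hand":0.01,"slide":[0,0,-0.06],"turn":0},{"hand":0.01,"slide":[0,0,-0.05],"turn":0},{"hand":0.01,"slide":[0.03,0,0],"turn":8.4},{"hand":0.01,"slide":[0.06,0,0],"turn":0}]'
python3 - <<'E'
from meas import *
go(.471,.236,.15,85.3)
E
```

```text
clock: 23.0
tool_pos: [0.4402, -0.1816, 0.1509]
eef_rot: [0.738, 0.675, -0.0, 0.001]
contact_force: [0.9, 0.8, -1.1]
opening: 0.289
pos [ 0.4402 -0.1816  0.1509] yaw 84.8 turn -0.5 | slide after turn [418.8  -3.5   0.9] mm; in current axes [ 4.187e+02 -6.900e+00  3.000e-01]
```

```bash
python3 -m creep '[{"hand":0.01,"slide":[0.06,-0.001,0],"turn":0},{"hand":0.01,"slide":[0.06,-0.001,0],"turn":0},{"hand":0.01,"slide":[0.06,-0.001,0],"turn":0},{"hand":0.01,"slide":[0.06,-0.001,0],"turn":0},{"hand":0.01,"slide":[0.06,-0.001,0],"turn":0}]'
python3 -m creep '[{"hand":0.01,"slide":[0.06,0,0.01],"turn":0},{"hand":0.01,"slide":[0.05,0,0.03],"turn":0},{"hand":0.01,"slide":[0,0,0],"turn":0}]'
python3 - <<'E'
from h import *
go(.471,.236,.026,85.3)
s=snapshot("wrist"); save(s,"w16")
E
```

```text
clock: 23.62
tool_pos: [0.4597, 0.1216, 0.1506]
eef_rot: [0.735, 0.678, -0.0, -0.001]
contact_force: [1.0, -0.6, -0.4]
opening: 0.287
clock: 24.0
tool_pos: [0.4671, 0.235, 0.1092]
eef_rot: [0.733, 0.681, 0.0, -0.003]
contact_force: [0.8, -0.5, -0.6]
opening: 0.288
pos [0.4671 0.235  0.1092] yaw 85.8 turn 0.5 | slide after turn [ 1.3  3.8 83.2] mm; in current axes [ 1.   4.1 83.2]
```

View pics/w16.png

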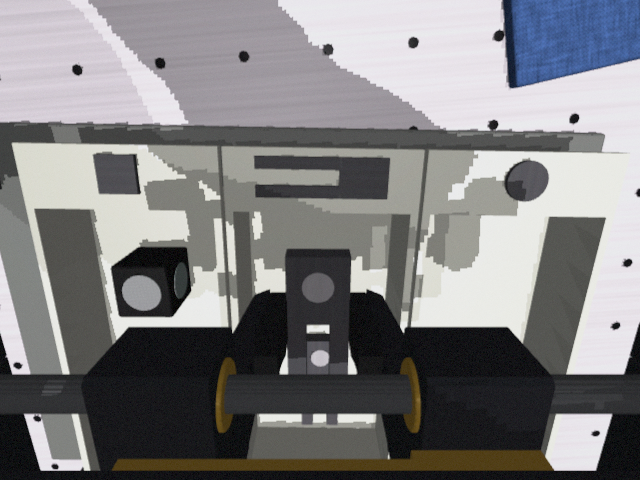

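```bash
python3 -m creep '[{"hand":0.01,"slide":[0,0.001,0.03],"turn":0},{"hand":0.01,"slide":[0,0,0.035],"turn":0},{"hand":0.01,"slide":[0,0,0.014],"turn":0},{"hand":0.01,"slide":[0,0,0],"turn":0},{"hand":0.04,"slide":[0,0,0],"turn":0}]'
python3 -m creep '[{"hand":0.04,"slide":[0,0,0],"turn":0},{"hand":0.045,"slide":[0,0,-0.03],"turn":0},{"hand":0.045,"slide":[0,0,-0.06],"turn":0},{"hand":0.05,"slide":[-0.03,0,-0.05],"turn":0},{"hand":0.05,"slide":[-0.06,0,0],"turn":0}]'
python3 - <<'E'
from meas import *
s=snapshot("wrist"); save(s,"w17")
go(.443,-.374,.15,90)
s=snapshot("top"); parts(s)
E
```

```text
clock: 24.68
tool_pos: [0.4703, 0.2294, 0.0325]
eef_rot: [0.736, 0.677, 0.0, -0.001]
contact_force: [-0.5, -0.7, 0.4]
opening: 0.382
clock: 25.3
tool_pos: [0.4654, 0.1425, 0.1756]
eef_rot: [0.734, 0.679, 0.005, 0.0]
contact_force: [1.2, -1.0, -1.2]
opening: 0.572
pos [0.462  0.1284 0.173 ] yaw 84.8 turn -5.2 | slide after turn [-502.4  -19.    23. ] mm; in current axes [-501.8   26.4   27.3]
[401 188]  top z 0.022 n 266 ctr [ 624.1 -214.3] size [42.5 42. ] ang 89.4 mean [ 623.4 -213.5   20. ]
[442 191]  top z 0.06 n 40 ctr [ 618.4 -296.5] size [12.7 13.7] ang 8.9 mean [ 618.5 -296.5   59.8]
[487 234]  top z 0.048 n 74 ctr [ 520.8 -389.2] size [19.  19.8] ang 87.4 mean [ 520.8 -388.5   46.1]
[482 270]  top z 0.049 n 70 ctr [ 442.7 -373.3] size [17.2 21.1] ang 0.9 mean [ 442.5 -373.3   47.4]
```

View pics/w17.png

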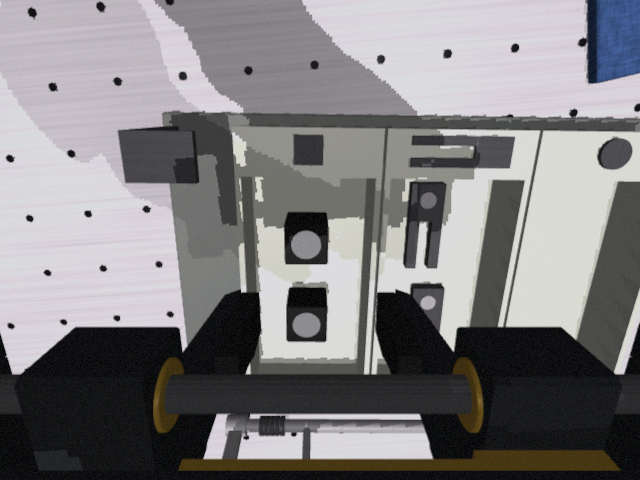

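```bash
python3 -m creep '[{"hand":0.055,"slide":[-0.06,0.003,0],"turn":0},{"hand":0.055,"slide":[-0.06,0.003,0],"turn":0},{"hand":0.055,"slide":[-0.06,0.003,0],"turn":0},{"hand":0.055,"slide":[-0.06,0.003,0],"turn":0},{"hand":0.055,"slide":[-0.06,0.003,0],"turn":0}]'
python3 -m creep '[{"hand":0.055,"slide":[-0.06,0.003,0],"turn":0},{"hand":0.055,"slide":[-0.06,0.003,0.02],"turn":0},{"hand":0.055,"slide":[-0.06,0.003,0.02],"turn":0},{"hand":0.055,"slide":[0,0,0.03],"turn":0},{"hand":0.055,"slide":[0,0,0],"turn":0}]'
python3 - <<'E'
from meas import *
go(.4425,-.3735,.012)
s=snapshot("wrist"); save(s,"w18")
near(s,.4425,-.3735,zlo=.040,zhi=.06)
E
```

```text
clock: 26.02
tool_pos: [0.4531, -0.1624, 0.1717]
eef_rot: [0.735, 0.678, -0.0, -0.0]
contact_force: [1.1, 0.3, 0.1]
opening: 0.62
clock: 26.65
tool_pos: [0.4458, -0.3387, 0.1002]
eef_rot: [0.736, 0.677, -0.001, -0.003]
contact_force: [-0.7, 0.5, 1.2]
opening: 0.627
pos [ 0.4458 -0.3387  0.1002] yaw 85.3 turn 0 | slide after turn [-35.   -0.4  88.2] mm; in current axes [-35.2   0.   88.1]
n 1052 ctr [ 443.8 -373.6] size [21.5 19.8] ang 68.1 z 46.8
```

View pics/w18.png

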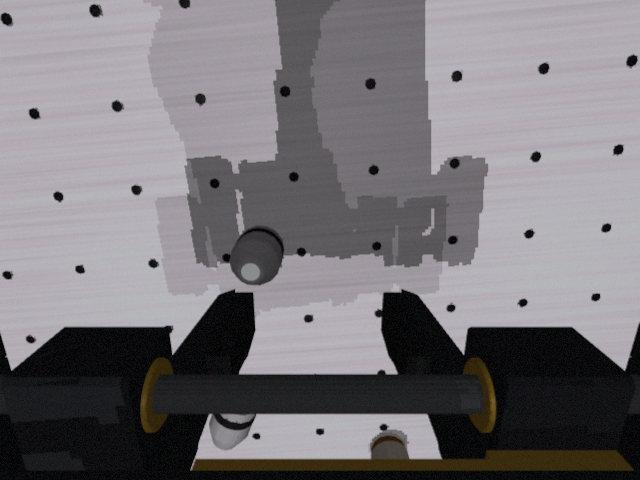

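```bash
python3 -m creep '[{"hand":0.055,"slide":[-0.035,0.001,0],"turn":0},{"hand":0.055,"slide":[0,0,0.02],"turn":0},{"hand":0.055,"slide":[0,0,0.04],"turn":0},{"hand":0.055,"slide":[0,0,0.027],"turn":0},{"hand":0.055,"slide":[0,0,0],"turn":0}]' 25
python3 -m creep '[{"hand":0.02,"slide":[0,0,0],"turn":0},{"hand":0.02,"slide":[0,0,0],"turn":0},{"hand":0.02,"slide":[0,0,0],"turn":0},{"hand":0.02,"slide":[0,0,0],"turn":0}]'
```

```text
clock: 27.32
tool_pos: [0.4456, -0.3724, 0.0145]
eef_rot: [0.735, 0.679, -0.0, -0.002]
contact_force: [-0.7, -0.1, 0.1]
opening: 0.623
clock: 27.82
tool_pos: [0.4459, -0.3747, 0.0157]
eef_rot: [0.735, 0.678, -0.0, 0.0]
contact_force: [-0.7, 0.9, 7.4]
opening: 0.331
```

```bash
python3 -m creep '[{"hand":0.02,"slide":[0,0,-0.03],"turn":0},{"hand":0.02,"slide":[0,0,-0.06],"turn":0},{"hand":0.02,"slide":[0.03,0,-0.05],"turn":0},{"hand":0.02,"slide":[0.06,0,0],"turn":0},{"hand":0.02,"slide":[0.06,0,0],"turn":0}]'
python3 - <<'E'
from meas import *
go(.559,.3292,.15,85.3)
E
```

```text
clock: 28.45
tool_pos: [0.4579, -0.2236, 0.1555]
eef_rot: [0.736, 0.677, 0.0, 0.0]
contact_force: [1.3, 1.0, -1.8]
opening: 0.329
pos [ 0.4579 -0.2236  0.1555] yaw 85.2 turn -0.1 | slide after turn [559.2  55.4   5.5] mm; in current axes [559.3  54.5   5.8]
```

```bash
python3 -m creep '[{"hand":0.02,"slide":[0.06,0.005,0],"turn":0},{"hand":0.02,"slide":[0.06,0.005,0],"turn":0},{"hand":0.02,"slide":[0.06,0.005,0],"turn":0},{"hand":0.02,"slide":[0.06,0.005,0],"turn":0},{"hand":0.02,"slide":[0.06,0.006,0],"turn":0}]'
python3 -m creep '[{"hand":0.02,"slide":[0.06,0.006,0],"turn":0},{"hand":0.02,"slide":[0.06,0.006,0],"turn":0},{"hand":0.02,"slide":[0.06,0.006,0],"turn":0},{"hand":0.02,"slide":[0.06,0.006,0.02],"turn":0},{"hand":0.02,"slide":[0,0,0],"turn":0}]'
python3 - <<'E'
from h import *
go(.559,.329,.031,85.3)
s=snapshot("wrist"); save(s,"w19")
E
```

```text
clock: 29.08
tool_pos: [0.508, 0.074, 0.1549]
eef_rot: [0.735, 0.678, -0.0, -0.001]
contact_force: [0.8, -0.4, -1.6]
opening: 0.336
clock: 29.7
tool_pos: [0.5489, 0.3154, 0.1341]
eef_rot: [0.733, 0.68, 0.001, -0.003]
contact_force: [-0.5, -1.4, -1.0]
opening: 0.332
pos [0.5489 0.3154 0.1341] yaw 85.7 turn 0.4 | slide after turn [ 14.4   8.9 103.1] mm; in current axes [ 13.8   9.5 103.1]
```

View pics/w19.png

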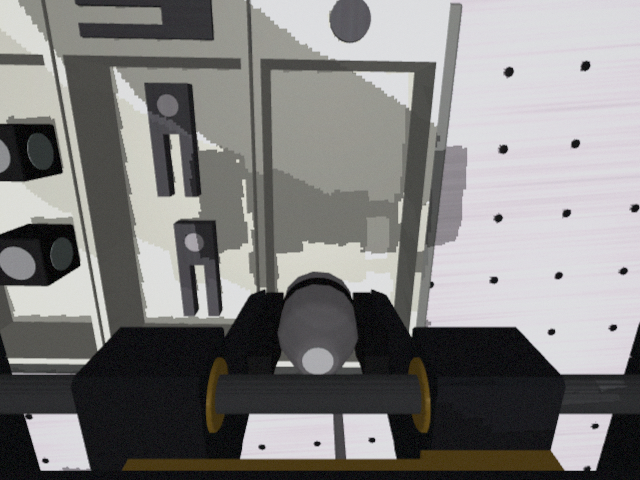

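```bash
python3 -m creep '[{"hand":0.02,"slide":[0.013,0.007,0.02],"turn":0},{"hand":0.02,"slide":[0,0,0.03],"turn":0},{"hand":0.02,"slide":[0,0,0.035],"turn":0},{"hand":0.02,"slide":[0,0,0.015],"turn":0},{"hand":0.02,"slide":[0,0,0],"turn":0}]'
python3 -m creep '[{"hand":0.04,"slide":[0,0,0],"turn":0},{"hand":0.04,"slide":[0,0,0],"turn":0}]'
python3 -m creep '[{"hand":0.045,"slide":[0,0,-0.03],"turn":0},{"hand":0.045,"slide":[0,0,-0.06],"turn":0},{"hand":0.05,"slide":[-0.03,-0.005,-0.05],"turn":0},{"hand":0.055,"slide":[-0.06,-0.006,0],"turn":0},{"hand":0.055,"slide":[-0.06,-0.006,0],"turn":0}]'
python3 - <<'E'
from meas import *
s=snapshot("wrist"); save(s,"w20")
go(.521,-.388,.15,85.3)
s=snapshot("top"); parts(s)
E
```

```text
clock: 30.38
tool_pos: [0.559, 0.3195, 0.0347]
eef_rot: [0.736, 0.677, -0.001, -0.001]
contact_force: [-0.9, -0.6, -1.6]
opening: 0.333
clock: 30.62
tool_pos: [0.5602, 0.3216, 0.0367]
eef_rot: [0.735, 0.678, 0.001, -0.001]
contact_force: [-0.4, 0.3, -0.8]
opening: 0.453
clock: 31.25
tool_pos: [0.5308, 0.1717, 0.177]
eef_rot: [0.735, 0.678, 0.001, 0.0]
contact_force: [0.6, -1.0, -0.6]
opening: 0.627
pos [0.5286 0.1594 0.1755] yaw 84.8 turn -0.5 | slide after turn [-546.2   37.2   25.5] mm; in current axes [-545.5   42.1   31.7]
[401 188]  top z 0.022 n 272 ctr [ 624.  -213.8] size [42.3 40.9] ang 62.6 mean [ 623.7 -213.3   19.9]
[442 191]  top z 0.059 n 43 ctr [ 618.6 -296. ] size [15.  13.3] ang 85.5 mean [ 618.9 -296.4   58.6]
[493 211]  top z 0.032 n 156 ctr [ 565.9 -408.1] size [25.3 44.6] ang 59.2 mean [ 564.4 -407.6   29.9]
```

View pics/w20.png

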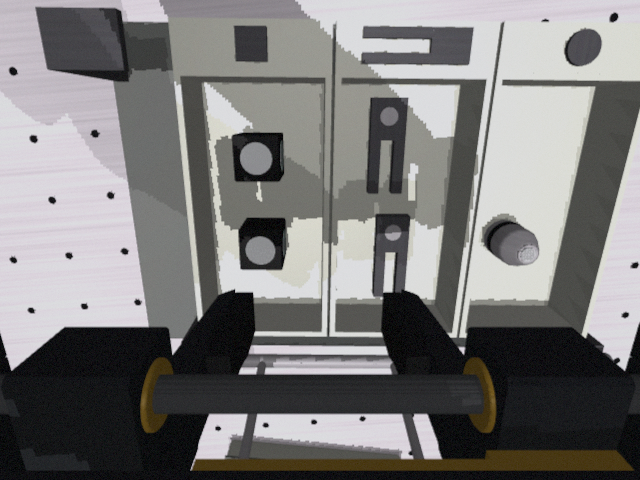

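```bash
python3 -m creep '[{"hand":0.06,"slide":[-0.06,0,0],"turn":0},{"hand":0.06,"slide":[-0.06,0,0],"turn":0},{"hand":0.06,"slide":[-0.06,0.002,0],"turn":0},{"hand":0.06,"slide":[-0.06,0.002,0],"turn":0},{"hand":0.06,"slide":[-0.06,0.005,0],"turn":0}]'
python3 -m creep '[{"hand":0.06,"slide":[-0.06,0.005,0],"turn":0},{"hand":0.06,"slide":[-0.06,0.005,0],"turn":0},{"hand":0.06,"slide":[-0.04,0,0.02],"turn":9},{"hand":0.06,"slide":[0,0,0.02],"turn":9},{"hand":0.06,"slide":[0,0,0],"turn":8}]'
python3 - <<'E'
from meas import *
s=snapshot("wrist"); save(s,"w21")
near(s,.565,-.408,zlo=.01,zhi=.06,rad=.06)
near(s,.565,-.408,zlo=.02,zhi=.06,rad=.06)
go(.565,-.408,.15,59.2)
E
```

```text
clock: 31.98
tool_pos: [0.5153, -0.1284, 0.1759]
eef_rot: [0.735, 0.678, 0.0, -0.0]
contact_force: [1.1, 0.4, -0.1]
opening: 0.68
clock: 32.6
tool_pos: [0.5112, -0.2874, 0.134]
eef_rot: [0.87, 0.492, -0.001, -0.001]
contact_force: [-0.8, 0.1, -0.0]
opening: 0.68
n 100 ctr [ 574.2 -397.6] size [ 4.1 15.6] ang 63.9 z 23.8
n 46 ctr [ 572.  -396.8] size [3.3 9.9] ang 70.6 z 24.3
pos [ 0.5121 -0.2869  0.1349] yaw 58.8 turn -0.4 | slide after turn [-76.9 107.5 -15.1] mm; in current axes [-76.2 107.9 -15.3]
```

View pics/w21.png

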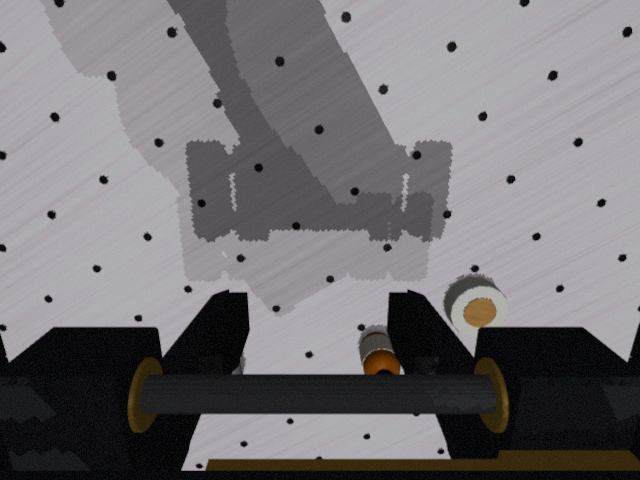

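```bash
python3 -m creep '[{"hand":0.06,"slide":[-0.035,0.050,0],"turn":0},{"hand":0.06,"slide":[-0.035,0.050,0],"turn":0},{"hand":0.06,"slide":[0,0.004,0],"turn":0},{"hand":0.06,"slide":[0,0,0],"turn":0}]'
python3 - <<'E'
from meas import *
s=snapshot("wrist"); save(s,"w22")
near(s,.565,-.408,zlo=.01,zhi=.06,rad=.06)
near(s,.565,-.408,zlo=.02,zhi=.06,rad=.06)
go(.565,-.408,.15,59.2)
E
```

```text
clock: 33.15
tool_pos: [0.5659, -0.3995, 0.1349]
eef_rot: [0.869, 0.496, 0.0, -0.001]
contact_force: [-0.1, 0.7, -0.3]
opening: 0.681
n 2420 ctr [ 569.4 -410. ] size [30.4 46.6] ang 64.5 z 29.8
n 2170 ctr [ 569.6 -409.8] size [28.4 46.4] ang 64.8 z 29.8
pos [ 0.5657 -0.3985  0.1349] yaw 59.5 turn 0.3 | slide after turn [ -8.5   4.2 -15.1] mm; in current axes [ -8.5   4.1 -15.1]
```

View pics/w22.png

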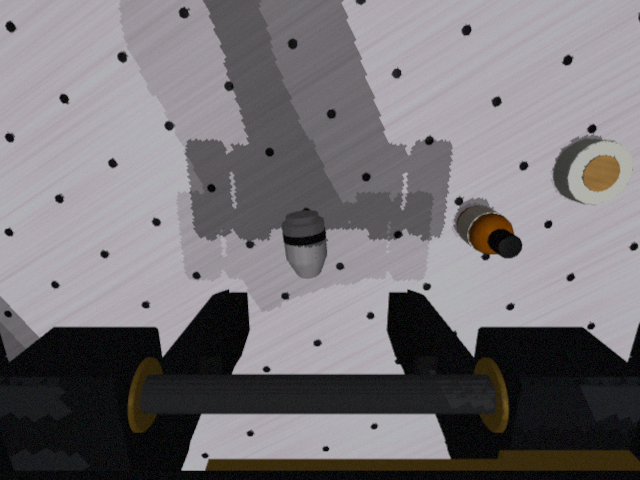

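```bash
python3 -m creep '[{"hand":0.06,"slide":[0,0,0.02],"turn":-5},{"hand":0.06,"slide":[-0.008,-0.001,0.03],"turn":0},{"hand":0.06,"slide":[0,0,0.01],"turn":0},{"hand":0.06,"slide":[0,0,0],"turn":0}]'
python3 - <<'E'
from meas import *
go(.5636,-.4072,.0105,64.6)
s=snapshot("wrist"); save(s,"w23")
near(s,.565,-.408,zlo=.01,zhi=.06,rad=.05)
E
```

```text
clock: 33.7
tool_pos: [0.561, -0.4056, 0.0746]
eef_rot: [0.846, 0.533, -0.0, -0.001]
contact_force: [0.7, 0.4, 0.9]
opening: 0.682
pos [ 0.561  -0.4056  0.0746] yaw 64.4 turn -0.2 | slide after turn [-0.3  3.  64.1] mm; in current axes [-0.4  3.2 64.1]
n 3860 ctr [ 569.5 -409.9] size [30.2 46.7] ang 65.4 z 29.7
```

View pics/w23.png

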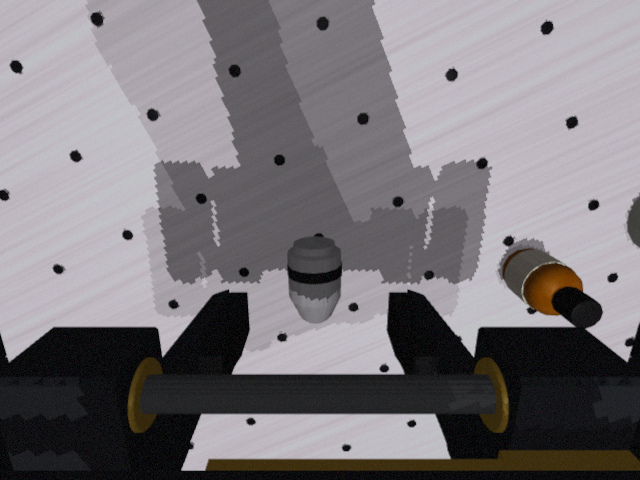

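```bash
python3 -m creep '[{"hand":0.055,"slide":[0,0.003,0.03],"turn":0},{"hand":0.055,"slide":[0,0,0.033],"turn":0},{"hand":0.05,"slide":[0,0,0],"turn":0},{"hand":0.02,"slide":[0,0,0],"turn":0},{"hand":0.02,"slide":[0,0,0],"turn":0}]' 25
python3 -m creep '[{"hand":0.02,"slide":[0,0,0],"turn":0},{"hand":0.02,"slide":[0,0,0],"turn":0}]'
```

```text
clock: 34.38
tool_pos: [0.5644, -0.4087, 0.0133]
eef_rot: [0.847, 0.532, 0.0, 0.0]
contact_force: [0.6, -0.7, -0.6]
opening: 0.363
clock: 34.62
tool_pos: [0.5643, -0.4088, 0.0131]
eef_rot: [0.847, 0.532, -0.0, 0.0]
contact_force: [-0.6, 0.2, 6.5]
opening: 0.335
```

```bash
python3 -m creep '[{"hand":0.02,"slide":[0,0,-0.03],"turn":0},{"hand":0.02,"slide":[0,0,-0.06],"turn":0},{"hand":0.02,"slide":[0,0,-0.05],"turn":-7},{"hand":0.02,"slide":[0.03,-0.02,0],"turn":-7},{"hand":0.02,"slide":[0.05,-0.03,0],"turn":-7}]'
python3 - <<'E'
from meas import *
go(.4843,.3353,.14,85.3)
s=snapshot("wrist"); save(s,"w24")
E
```

```text
clock: 35.25
tool_pos: [0.5352, -0.3196, 0.1523]
eef_rot: [0.735, 0.678, 0.0, 0.001]
contact_force: [0.9, 1.8, -2.2]
opening: 0.326
pos [ 0.5352 -0.3196  0.1523] yaw 85.3 turn 0.0 | slide after turn [ 648.5 -104.4   12.3] mm; in current axes [ 648.6 -104.    11.6]
```

View pics/w24.png

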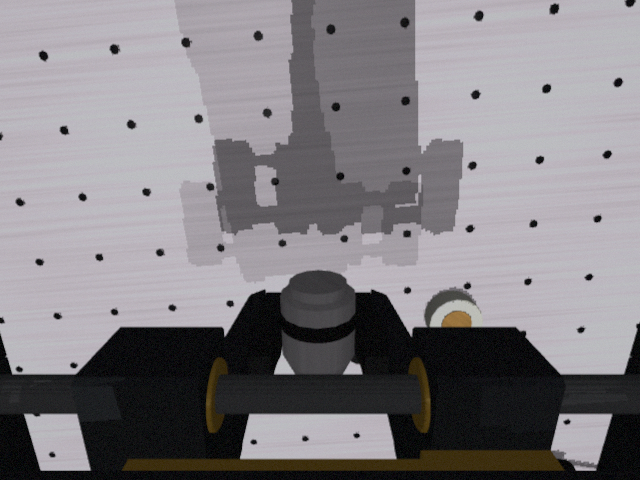

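```bash
python3 -m creep '[{"hand":0.02,"slide":[0.058,-0.01,0],"turn":0},{"hand":0.02,"slide":[0.058,-0.01,0],"turn":0},{"hand":0.02,"slide":[0.058,-0.01,0],"turn":0},{"hand":0.02,"slide":[0.058,-0.01,0],"turn":0},{"hand":0.02,"slide":[0.058,-0.01,0],"turn":0}]'
python3 -m creep '[{"hand":0.02,"slide":[0.058,-0.01,0],"turn":0},{"hand":0.02,"slide":[0.058,-0.01,0],"turn":0},{"hand":0.02,"slide":[0.058,-0.01,0],"turn":0},{"hand":0.02,"slide":[0.058,-0.01,0],"turn":0},{"hand":0.02,"slide":[0.058,-0.006,0],"turn":0}]'
python3 -m creep '[{"hand":0.02,"slide":[0.05,0,0.01],"turn":0},{"hand":0.02,"slide":[0,0,0.02],"turn":0},{"hand":0.02,"slide":[0,0,0],"turn":0}]'
python3 - <<'E'
from h import *
go(.4843,.334,.028,85.3)
s=snapshot("wrist"); save(s,"w25")
E
```

```text
clock: 35.92
tool_pos: [0.5087, -0.0239, 0.1521]
eef_rot: [0.736, 0.677, -0.0, -0.001]
contact_force: [0.7, 0.9, -1.3]
opening: 0.33
clock: 36.55
tool_pos: [0.4862, 0.269, 0.1523]
eef_rot: [0.735, 0.678, -0.001, -0.001]
contact_force: [1.6, -0.2, -2.4]
opening: 0.333
clock: 36.92
tool_pos: [0.4896, 0.3164, 0.1209]
eef_rot: [0.735, 0.678, -0.002, -0.001]
contact_force: [0.2, -0.7, -0.9]
opening: 0.335
pos [0.4896 0.3164 0.1209] yaw 85.4 turn 0.1 | slide after turn [17.2 -6.8 92.9] mm; in current axes [17.4 -6.4 92.9]
```

View pics/w25.png

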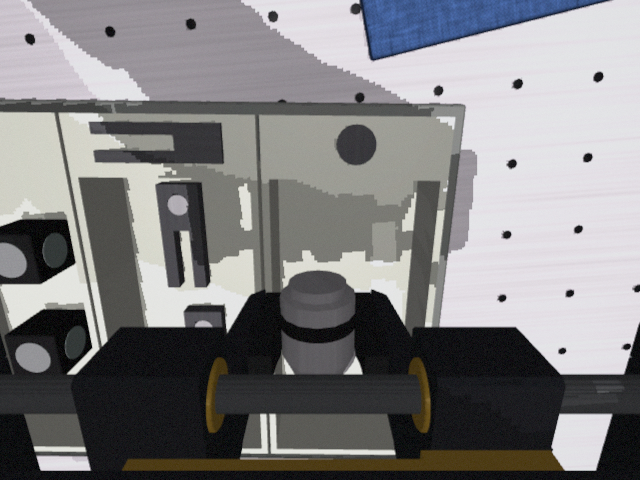

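```bash
python3 -m creep '[{"hand":0.02,"slide":[0.016,-0.005,0.01],"turn":0},{"hand":0.02,"slide":[0,0,0.03],"turn":0},{"hand":0.02,"slide":[0,0,0.035],"turn":0},{"hand":0.02,"slide":[0,0,0.015],"turn":0},{"hand":0.02,"slide":[0,0,0],"turn":0}]'
python3 -m creep '[{"hand":0.04,"slide":[0,0,0],"turn":0},{"hand":0.04,"slide":[0,0,0],"turn":0}]'
python3 -m creep '[{"hand":0.045,"slide":[0,0,-0.03],"turn":0},{"hand":0.045,"slide":[0,0,-0.06],"turn":0},{"hand":0.045,"slide":[-0.03,0,-0.06],"turn":0},{"hand":0.02,"slide":[-0.05,-0.01,-0.06],"turn":0},{"hand":0,"slide":[-0.05,-0.01,-0.03],"turn":0}]'
python3 - <<'E'
from meas import *
s=snapshot("wrist"); save(s,"w26")
s=snapshot("top"); save(s,"top26"); parts(s)
print(get_state()["tool_pos"])
E
```

```text
clock: 37.6
tool_pos: [0.4865, 0.3337, 0.0317]
eef_rot: [0.735, 0.678, -0.001, -0.001]
contact_force: [0.1, 0.4, -0.4]
opening: 0.333
clock: 37.85
tool_pos: [0.4878, 0.3342, 0.0336]
eef_rot: [0.735, 0.678, 0.001, -0.001]
contact_force: [0.6, 0.1, 0.3]
opening: 0.453
clock: 38.48
tool_pos: [0.4605, 0.2177, 0.259]
eef_rot: [0.735, 0.678, 0.002, -0.0]
contact_force: [0.7, -0.2, 0.0]
opening: 0.311
[401 188]  top z 0.023 n 265 ctr [ 623.3 -213.8] size [42.4 41.1] ang 80.3 mean [ 623.1 -213.1   20.3]
[442 191]  top z 0.06 n 43 ctr [ 618.3 -297.1] size [13.9 15.3] ang 3.7 mean [ 618.7 -296.2   59. ]
[0.46039227 0.2121049  0.25908987]
```

View pics/w26.png

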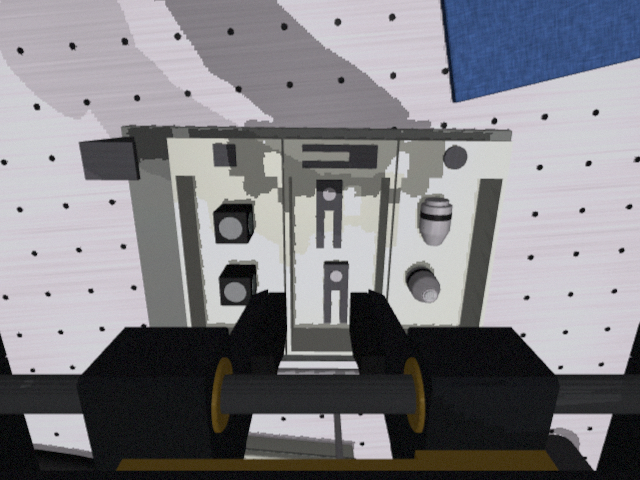

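View pics/top26.png

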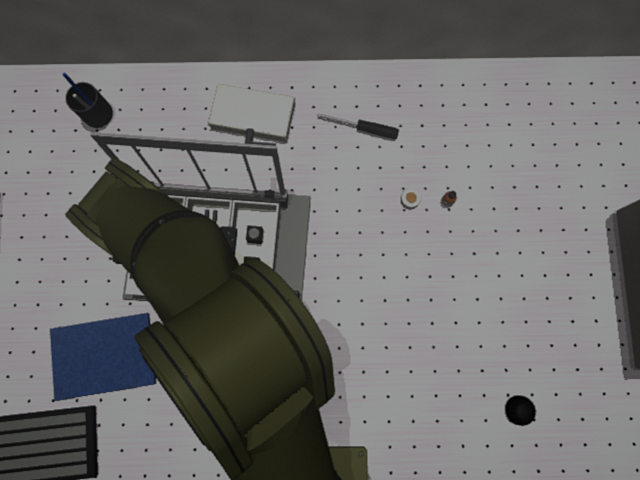

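```bash
cat >> h.py <<'E'
c0=np.array([.521,.232]);CX=np.array([.9966,-.0819]);CY=np.array([.0819,.9966])
def case(x,y): return c0+CX*x+CY*y
def tocase(p): d=np.array(p[:2])-c0; return np.array([d@CX,d@CY])
def gp(th,r,h=.003,half=.009):
    return np.array([.112-r*np.cos(th)+h*np.sin(th)+half, .066+r*np.sin(th)+h*np.cos(th)+.008])
def gc():
    p,r,w=tool(); k=tocase(p); print("case x,y",k.round(4),"z",p[2].round(4),"yaw",round(w,1)); return k,p[2]
E
python3 - <<'E'
from h import *
gc(); print(gp(1.65,.217)); go(*case(.171,-.065),.35,85.3)
E
```

```text
case x,y [-0.0588 -0.0248] z 0.2591 yaw 84.9
[0.14115983 0.29008235]
pos [0.4604 0.2121 0.2591] yaw 84.9 turn -0.4 | slide after turn [-40.2 229.8 -90.9] mm; in current axes [-39.  230.3 -90.1]
```

```bash
python3 -m creep '[{"hand":0,"slide":[-0.02,0,-0.045],"turn":0},{"hand":0,"slide":[-0.02,0,-0.045],"turn":0},{"hand":0,"slide":[0,0.02,-0.01],"turn":0},{"hand":0,"slide":[0,0.05,0],"turn":0},{"hand":0,"slide":[0,0.05,0],"turn":0}]'
python3 -m creep '[{"hand":0,"slide":[0,0.05,0],"turn":0},{"hand":0,"slide":[0,0.04,0],"turn":0},{"hand":0,"slide":[0,0.02,0],"turn":0},{"hand":0,"slide":[0,0,0],"turn":0}]'
python3 - <<'E'
from h import *
gc()
s=snapshot("scene"); save(s,"s27"); s=snapshot("wrist"); save(s,"w27")
print(get_state()["opening"],get_state()["q"].round(2))
E
```

```text
clock: 39.2
tool_pos: [0.5777, 0.1683, 0.3565]
eef_rot: [0.735, 0.678, 0.001, -0.0]
contact_force: [0.7, 1.0, -0.7]
opening: 0.007
clock: 39.7
tool_pos: [0.6868, 0.1591, 0.3545]
eef_rot: [0.736, 0.677, -0.0, -0.001]
contact_force: [0.2, -0.4, -0.1]
opening: 0.009
case x,y [ 0.1712 -0.0591] z 0.3545 yaw 85.3
0.007727534388954838 [-0.07  0.76 -0.53  1.12  0.36  1.36  0.94]
```

View pics/s27.png

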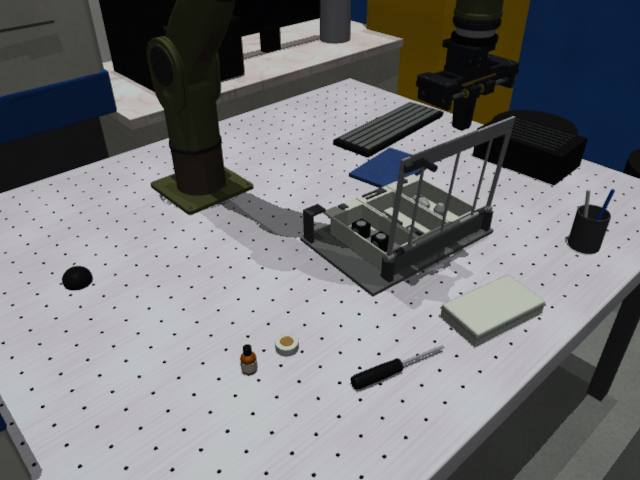

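View pics/w27.png

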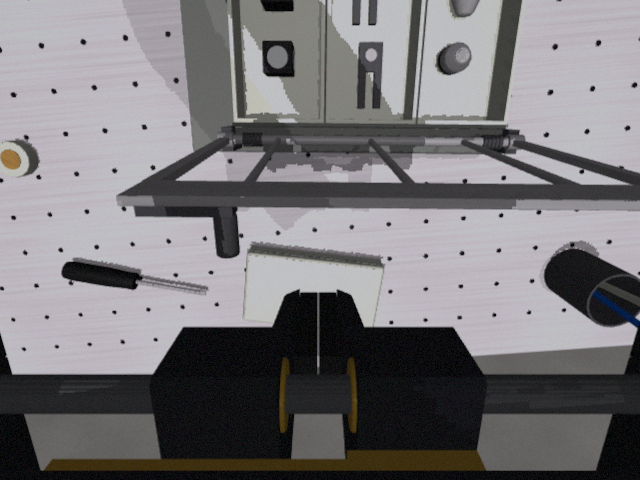

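```bash
python3 - <<'E'
from h import *
s=snapshot("wrist"); W=cloud(s)
d=W[...,:2]-c0; cx=d@CX; cy=d@CY; z=W[...,2]
for (v,us) in ((190,range(120,640,40)),(200,range(120,640,40))):
    print(v,[(round(cx[v,u],4),round(cy[v,u],3),round(z[v,u],4)) for u in us])
m=np.zeros_like(z,bool); m[215:258,205:245]=1; m&=(z>.2)
print("knob",cx[m].min(),cx[m].max(),np.percentile(cy[m],[2,50,98]),np.percentile(z[m],[2,50,98]))
m=(z>.285)&(z<.32); print("bar top x",np.percentile(cx[m],[2,50,98]),"y",np.percentile(cy[m],[1,99]),"z",np.percentile(z[m],[50,98]))
E
```

```text
190 [(np.float64(0.1826), np.float64(-0.316), np.float64(-0.0009)), (np.float64(0.1294), np.float64(-0.144), np.float64(0.2868)), (np.float64(0.1295), np.float64(-0.122), np.float64(0.2865)), (np.float64(0.1297), np.float64(-0.1), np.float64(0.285)), (np.float64(0.13), np.float64(-0.078), np.float64(0.2836)), (np.float64(0.1301), np.float64(-0.056), np.float64(0.2825)), (np.float64(0.1302), np.float64(-0.033), np.float64(0.2822)), (np.float64(0.1303), np.float64(-0.011), np.float64(0.2813)), (np.float64(0.1304), np.float64(0.012), np.float64(0.2807)), (np.float64(0.1304), np.float64(0.035), np.float64(0.2805)), (np.float64(0.1307), np.float64(0.058), np.float64(0.2789)), (np.float64(0.1307), np.float64(0.082), np.float64(0.2784)), (np.float64(0.1307), np.float64(0.105), np.float64(0.2783))]
200 [(np.float64(0.1326), np.float64(-0.16), np.float64(0.2985)), (np.float64(0.1323), np.float64(-0.139), np.float64(0.2997)), (np.float64(0.1323), np.float64(-0.118), np.float64(0.2994)), (np.float64(0.1322), np.float64(-0.097), np.float64(0.2998)), (np.float64(0.1321), np.float64(-0.077), np.float64(0.3001)), (np.float64(0.1324), np.float64(-0.056), np.float64(0.2985)), (np.float64(0.1322), np.float64(-0.035), np.float64(0.2997)), (np.float64(0.1323), np.float64(-0.014), np.float64(0.2991)), (np.float64(0.1324), np.float64(0.007), np.float64(0.2985)), (np.float64(0.1325), np.float64(0.028), np.float64(0.2976)), (np.float64(0.1322), np.float64(0.048), np.float64(0.2993)), (np.float64(0.1324), np.float64(0.07), np.float64(0.298)), (np.float64(0.1325), np.float64(0.091), np.float64(0.2976))]
knob 0.1428281940522806 0.170339023738239 [-0.11709077 -0.10951898 -0.10409187] [0.28077709 0.28634622 0.28927594]
bar top x [0.12970891 0.13319844 0.16009982] y [-0.15853798  0.10956929] z [0.29836402 0.30058371]
```

```bash
python3 - <<'E'
from h import *
prev=None
for i,th in enumerate(np.linspace(1.65,0,17)):
    r=.215+.011*(1-th/1.65); g=gp(th,r)
    print(round(th,2),g.round(4), None if prev is None else ((g-prev)*1000).round(1)); prev=g
E
python3 -m creep '[{"hand":0,"slide":[0,0,0.03],"turn":0},{"hand":0,"slide":[0,0,0.035],"turn":0},{"hand":0,"slide":[0,0,0],"turn":0}]'
python3 -c "
from h import *
gc()"
```

```text
1.65 [0.141  0.2881] None
1.55 [0.1188 0.2897] [-22.2   1.6]
1.44 [0.0966 0.289 ] [-22.3  -0.7]
1.34 [0.0744 0.286 ] [-22.2  -3. ]
1.24 [0.0526 0.2807] [-21.8  -5.3]
1.13 [0.0314 0.2732] [-21.2  -7.5]
1.03 [0.011  0.2635] [-20.4  -9.7]
0.93 [-0.0083  0.2518] [-19.3 -11.8]
0.82 [-0.0264  0.238 ] [-18.1 -13.8]
0.72 [-0.043   0.2224] [-16.6 -15.6]
0.62 [-0.058   0.2051] [-15.  -17.3]
0.52 [-0.0711  0.1864] [-13.1 -18.8]
0.41 [-0.0823  0.1662] [-11.2 -20.1]
0.31 [-0.0914  0.145 ] [ -9.1 -21.2]
0.21 [-0.0982  0.1229] [ -6.9 -22.1]
0.1 [-0.1028  0.1002] [ -4.6 -22.8]
0.0 [-0.105  0.077] [ -2.2 -23.2]
clock: 40.22
tool_pos: [0.6836, 0.1583, 0.2882]
eef_rot: [0.735, 0.678, -0.003, -0.002]
contact_force: [-0.6, 0.2, 1.0]
opening: 0.005
case x,y [ 0.1681 -0.0602] z 0.2882 yaw 85.4
```

Approach and push to ~1.44 rad.

```bash
python3 -m creep '[{"hand":0,"slide":[0,-0.02,0],"turn":0},{"hand":0,"slide":[0,-0.015,0],"turn":0},{"hand":0,"slide":[0,-0.018,0],"turn":0},{"hand":0,"slide":[0,-0.02,0],"turn":0},{"hand":0,"slide":[0,0,0],"turn":0}]'
python3 - <<'E'
from h import *
gc()
s=snapshot("wrist"); save(s,"w28")
E
```

```text
clock: 40.85
tool_pos: [0.613, 0.1658, 0.2931]
eef_rot: [0.735, 0.678, 0.001, -0.0]
contact_force: [1.3, 1.5, 1.1]
opening: 0.005
case x,y [ 0.0971 -0.0584] z 0.2931 yaw 85.4
```

View pics/w28.png

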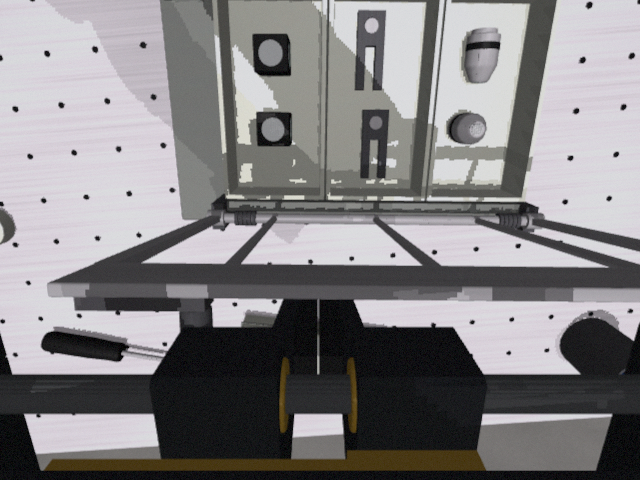

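```bash
python3 -m creep '[{"hand":0,"slide":[0,-0.022,0.005],"turn":0},{"hand":0,"slide":[0,-0.022,0.007],"turn":0},{"hand":0,"slide":[0,-0.021,0.008],"turn":0},{"hand":0,"slide":[0,-0.020,0.01],"turn":0},{"hand":0,"slide":[0,0,0],"turn":0}]'
python3 - <<'E'
from h import *
gc()
s=snapshot("wrist"); save(s,"w29"); W=cloud(s); d=W[...,:2]-c0; cx=d@CX; cy=d@CY; z=W[...,2]
m=(z>.18)&(cy>-.03)&(cy<.10); 
print(np.percentile(cx[m],[2,98]),np.percentile(z[m],[2,98]))
E
```

```text
clock: 41.52
tool_pos: [0.5285, 0.1723, 0.2611]
eef_rot: [0.735, 0.678, -0.0, -0.001]
contact_force: [1.4, -0.8, 1.3]
opening: 0.003
case x,y [ 0.0124 -0.0589] z 0.2611 yaw 85.4
[-0.02012295  0.03300755] [0.20422918 0.35163574]
```

View pics/w29.png

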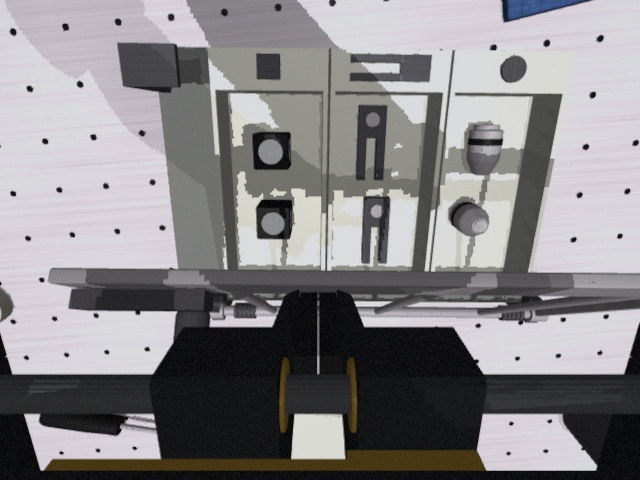

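```bash
python3 -m creep '[{"hand":0,"slide":[0,-0.0195,0.010],"turn":0},{"hand":0,"slide":[0,-0.018,0.0135],"turn":0},{"hand":0,"slide":[0,-0.0165,0.0155],"turn":0},{"hand":0,"slide":[0,-0.015,0.0175],"turn":0},{"hand":0,"slide":[0,0,0],"turn":0}]'
python3 - <<'E'
from h import *
gc()
s=snapshot("wrist"); save(s,"w30"); 
E
```

```text
clock: 42.2
tool_pos: [0.4603, 0.1776, 0.2041]
eef_rot: [0.735, 0.678, -0.0, -0.001]
contact_force: [0.5, -1.0, 2.3]
opening: 0.005
case x,y [-0.0561 -0.0592] z 0.2041 yaw 85.3
```

View pics/w30.png

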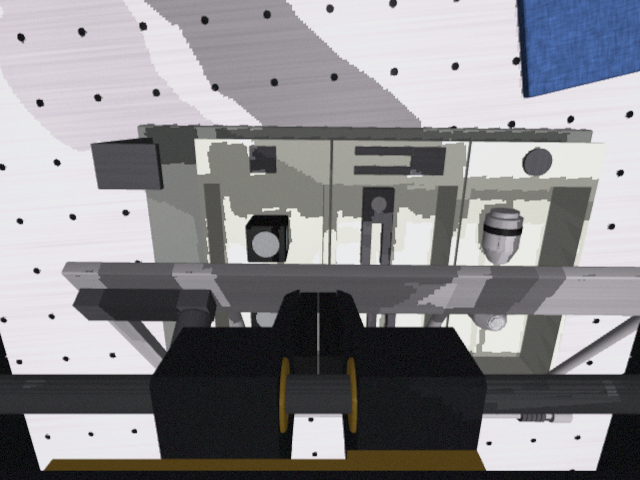

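```bash
python3 -m creep '[{"hand":0,"slide":[0,-0.0145,0.0185],"turn":0},{"hand":0,"slide":[0,-0.0115,0.020],"turn":0},{"hand":0,"slide":[0,-0.0095,0.021],"turn":0},{"hand":0,"slide":[0,-0.007,0.022],"turn":0},{"hand":0,"slide":[0,0,0],"turn":0}]'
python3 - <<'E'
from h import *
gc()
s=snapshot("wrist"); save(s,"w31"); W=cloud(s); d=W[...,:2]-c0; cx=d@CX; cy=d@CY; z=W[...,2]
for u in (200,430,560): print([(round(cx[v,u],3),round(cy[v,u],3),round(z[v,u],3)) for v in range(255,330,8)])
E
```

```text
clock: 42.88
tool_pos: [0.4183, 0.1815, 0.1226]
eef_rot: [0.735, 0.678, -0.0, -0.0]
contact_force: [0.8, 0.7, 2.2]
opening: 0.007
case x,y [-0.0982 -0.0587] z 0.1226 yaw 85.3
[(np.float64(-0.102), np.float64(-0.124), np.float64(0.06)), (np.float64(-0.097), np.float64(-0.124), np.float64(0.059)), (np.float64(-0.115), np.float64(-0.107), np.float64(0.112)), (np.float64(-0.112), np.float64(-0.106), np.float64(0.115)), (np.float64(-0.109), np.float64(-0.107), np.float64(0.115)), (np.float64(-0.105), np.float64(-0.107), np.float64(0.114)), (np.float64(-0.104), np.float64(-0.106), np.float64(0.12)), (np.float64(-0.101), np.float64(-0.106), np.float64(0.122)), (np.float64(-0.1), np.float64(-0.104), np.float64(0.126)), (np.float64(-0.098), np.float64(-0.103), np.float64(0.13))]
[(np.float64(-0.103), np.float64(0.006), np.float64(0.061)), (np.float64(-0.099), np.float64(0.005), np.float64(0.063)), (np.float64(-0.094), np.float64(0.006), np.float64(0.063)), (np.float64(-0.113), np.float64(-0.011), np.float64(0.117)), (np.float64(-0.108), np.float64(-0.01), np.float64(0.115)), (np.float64(-0.10
[... 181 characters left out ...]
), np.float64(-0.008), np.float64(0.111)), (np.float64(-0.087), np.float64(-0.007), np.float64(0.111))]
[(np.float64(-0.103), np.float64(0.079), np.float64(0.061)), (np.float64(-0.099), np.float64(0.079), np.float64(0.062)), (np.float64(-0.094), np.float64(0.08), np.float64(0.062)), (np.float64(-0.113), np.float64(0.043), np.float64(0.116)), (np.float64(-0.109), np.float64(0.045), np.float64(0.115)), (np.float64(-0.105), np.float64(0.045), np.float64(0.115)), (np.float64(-0.1), np.float64(0.047), np.float64(0.114)), (np.float64(-0.096), np.float64(0.049), np.float64(0.113)), (np.float64(-0.091), np.float64(0.05), np.float64(0.111)), (np.float64(-0.087), np.float64(0.051), np.float64(0.111))]
```

View pics/w31.png

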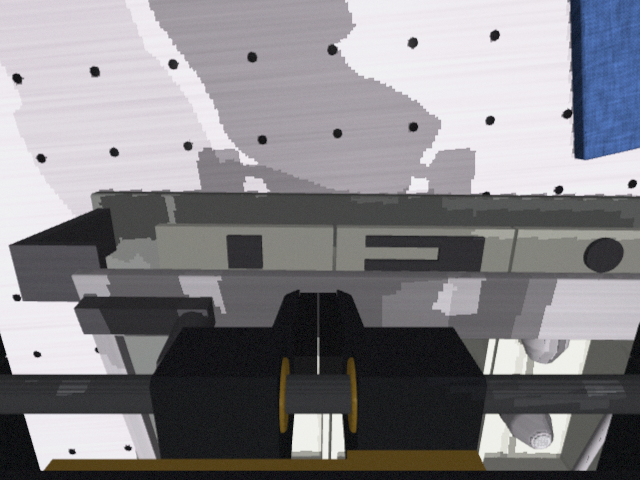

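```bash
python3 -m creep '[{"hand":0,"slide":[0,-0.005,0.020],"turn":0},{"hand":0,"slide":[0,-0.003,0.015],"turn":0},{"hand":0,"slide":[0,0,0.010],"turn":0},{"hand":0,"slide":[0,0,0.004],"turn":0},{"hand":0,"slide":[0,0,0],"turn":0}]'
python3 - <<'E'
from h import *
gc(); print(get_state()["contact_force"])
s=snapshot("wrist"); save(s,"w32"); W=cloud(s); d=W[...,:2]-c0; cx=d@CX; cy=d@CY; z=W[...,2]
for u in (430,560): print([(round(cx[v,u],3),round(cy[v,u],3),round(z[v,u],3)) for v in range(263,330,12)])
E
```

```text
clock: 43.55
tool_pos: [0.4104, 0.1822, 0.0743]
eef_rot: [0.736, 0.677, 0.001, -0.0]
contact_force: [2.7, 1.1, 6.1]
opening: 0.007
case x,y [-0.1061 -0.0587] z 0.0743 yaw 85.3
[2.72513768 1.11243266 6.10351838]
[(np.float64(-0.105), np.float64(0.007), np.float64(0.01)), (np.float64(-0.118), np.float64(-0.008), np.float64(0.058)), (np.float64(-0.116), np.float64(-0.01), np.float64(0.066)), (np.float64(-0.11), np.float64(-0.009), np.float64(0.066)), (np.float64(-0.105), np.float64(-0.009), np.float64(0.066)), (np.float64(-0.099), np.float64(-0.008), np.float64(0.066))]
[(np.float64(-0.105), np.float64(0.081), np.float64(0.01)), (np.float64(-0.118), np.float64(0.05), np.float64(0.058)), (np.float64(-0.116), np.float64(0.045), np.float64(0.067)), (np.float64(-0.11), np.float64(0.047), np.float64(0.066)), (np.float64(-0.105), np.float64(0.047), np.float64(0.067)), (np.float64(-0.099), np.float64(0.049), np.float64(0.066))]
```

View pics/w32.png

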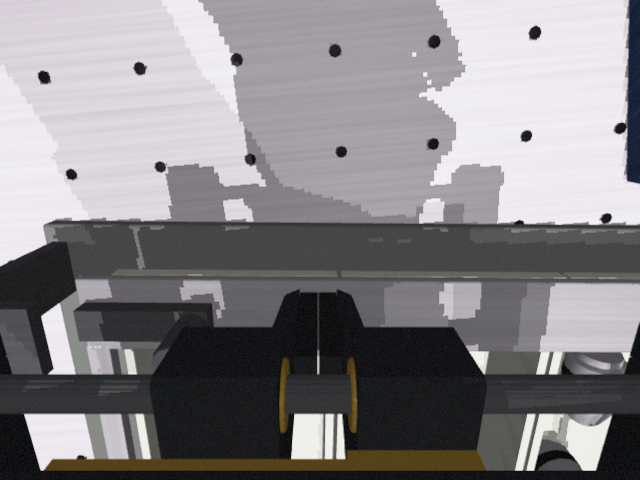

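```bash
python3 -m creep '[{"hand":0,"slide":[0,0,0.002],"turn":0},{"hand":0,"slide":[-0.008,0,0],"turn":0},{"hand":0,"slide":[-0.008,0,0],"turn":0},{"hand":0,"slide":[-0.006,0,0],"turn":0},{"hand":0,"slide":[0,0,0],"turn":0}]'
python3 - <<'E'
from h import *
gc(); print(get_state()["contact_force"])
s=snapshot("wrist"); save(s,"w33"); W=cloud(s); d=W[...,:2]-c0; cx=d@CX; cy=d@CY; z=W[...,2]
for u in (430,560): print([(round(z[v,u],4)) for v in range(287,330,12)])
E
```

```text
clock: 44.22
tool_pos: [0.4087, 0.1632, 0.0729]
eef_rot: [0.735, 0.678, 0.003, -0.002]
contact_force: [1.2, 4.7, 10.1]
opening: 0.005
case x,y [-0.1063 -0.0778] z 0.0729 yaw 85.5
[ 1.1544818   4.74188819 10.13738196]
[np.float64(0.0651), np.float64(0.0657), np.float64(0.0641), np.float64(0.0637)]
[np.float64(0.0634), np.float64(0.0654), np.float64(0.0655), np.float64(0.0644)]
```

View pics/w33.png

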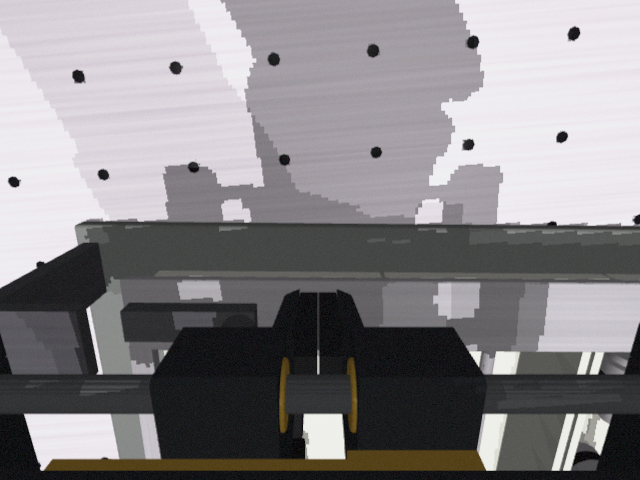

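```bash
python3 -m creep '[{"hand":0,"slide":[-0.006,0,0],"turn":0},{"hand":0,"slide":[-0.006,0,0],"turn":0},{"hand":0,"slide":[-0.006,0,0],"turn":0},{"hand":0,"slide":[-0.004,0,0],"turn":0},{"hand":0,"slide":[0,0,0],"turn":0}]'
python3 - <<'E'
from h import *
gc(); print(get_state()["contact_force"])
s=snapshot("wrist"); save(s,"w34"); W=cloud(s); d=W[...,:2]-c0; cx=d@CX; cy=d@CY; z=W[...,2]
for u in (430,560): print([(round(z[v,u],4)) for v in range(287,330,12)])
E
```

```text
clock: 44.9
tool_pos: [0.407, 0.1422, 0.0728]
eef_rot: [0.734, 0.679, 0.004, -0.003]
contact_force: [0.6, 6.5, 10.4]
opening: 0.011
case x,y [-0.1063 -0.0989] z 0.0728 yaw 85.5
[ 0.57378689  6.45232324 10.38973107]
[np.float64(0.0643), np.float64(0.0656), np.float64(0.0646), np.float64(0.0653)]
[np.float64(0.0641), np.float64(0.0651), np.float64(0.0655), np.float64(0.0656)]
```

View pics/w34.png

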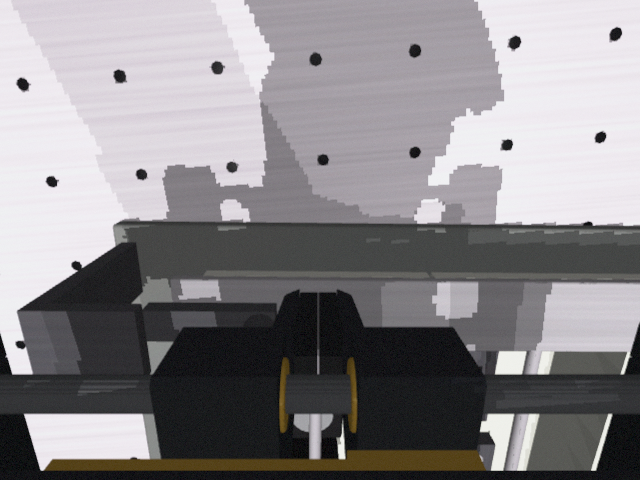

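```bash
python3 -m creep '[{"hand":0,"slide":[-0.005,0,0],"turn":0},{"hand":0,"slide":[-0.005,0,0],"turn":0},{"hand":0,"slide":[-0.003,0,0],"turn":0},{"hand":0,"slide":[0,0,0],"turn":0}]'
python3 - <<'E'
from h import *
gc(); print(get_state()["contact_force"])
s=snapshot("wrist"); save(s,"w35"); W=cloud(s); d=W[...,:2]-c0; cx=d@CX; cy=d@CY; z=W[...,2]
for u in (430,560): print([(round(z[v,u],4)) for v in range(287,330,12)])
E
```

```text
clock: 45.45
tool_pos: [0.4058, 0.1294, 0.0728]
eef_rot: [0.734, 0.679, 0.004, -0.003]
contact_force: [0.8, 8.1, 10.1]
opening: 0.007
case x,y [-0.1064 -0.1117] z 0.0728 yaw 85.5
[ 0.82642353  8.11007377 10.10318463]
[np.float64(0.0647), np.float64(0.0648), np.float64(0.0652), np.float64(0.0646)]
[np.float64(0.0645), np.float64(0.0655), np.float64(0.0648), np.float64(0.0649)]
```

View pics/w35.png

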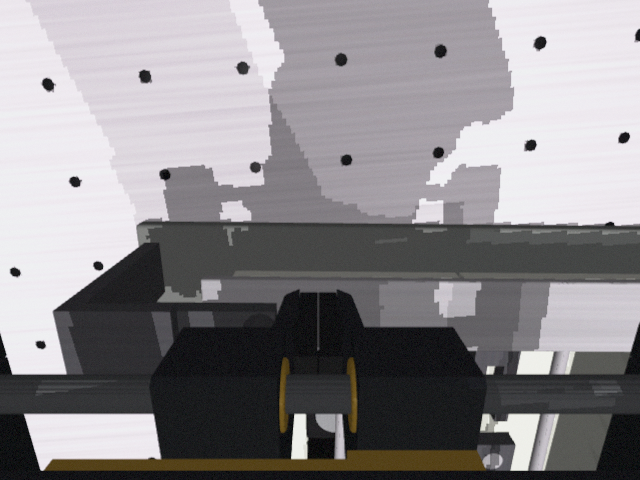

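```bash
python3 -m creep '[{"hand":0,"slide":[-0.004,0,0],"turn":0},{"hand":0,"slide":[-0.002,0,0],"turn":0},{"hand":0,"slide":[0,0,0],"turn":0}]'
python3 -m creep '[{"hand":0,"slide":[-0.003,0,0],"turn":0},{"hand":0,"slide":[0,0,0],"turn":0}]'
python3 -m creep '[{"hand":0,"slide":[-0.003,0,0],"turn":0},{"hand":0,"slide":[0,0,0],"turn":0}]'
python3 -c "
from h import *
gc()"
```

```text
clock: 45.88
tool_pos: [0.4058, 0.1286, 0.0729]
eef_rot: [0.732, 0.681, 0.008, -0.005]
contact_force: [-1.3, 16.4, 10.2]
opening: 0.008
clock: 46.12
tool_pos: [0.4058, 0.128, 0.0729]
eef_rot: [0.731, 0.682, 0.009, -0.006]
contact_force: [-1.0, 24.4, 9.2]
opening: 0.006
clock: 46.38
tool_pos: [0.4058, 0.1276, 0.073]
eef_rot: [0.729, 0.684, 0.01, -0.007]
contact_force: [-2.1, 31.3, 11.5]
opening: 0.004
case x,y [-0.1063 -0.1135] z 0.073 yaw 86.3
```

```bash
python3 -m creep '[{"hand":0,"slide":[0.012,0,0],"turn":0},{"hand":0,"slide":[0.012,0,0],"turn":0},{"hand":0,"slide":[0.006,0,0],"turn":0},{"hand":0,"slide":[0,0,0],"turn":0}]'
python3 -m creep '[{"hand":0,"slide":[0,0,-0.005],"turn":0},{"hand":0,"slide":[0,0,-0.005],"turn":0},{"hand":0,"slide":[0,0,-0.03],"turn":0},{"hand":0,"slide":[0,0,-0.06],"turn":0},{"hand":0,"slide":[0,0,-0.06],"turn":0}]'
python3 - <<'E'
from h import *
gc(); print(get_state()["contact_force"])
s=snapshot("wrist"); save(s,"w36"); W=cloud(s); d=W[...,:2]-c0; cx=d@CX; cy=d@CY; z=W[...,2]
m=(z>.085)&(z<.115)&(abs(cx+.105)<.03)&(cy<-.06)&(cy>-.165)
print("knob top",cx[m].mean(),np.percentile(cy[m],[1,50,99]),np.percentile(z[m],[50,98]))
m=(abs(cx+.105)<.012)&(abs(cy)<.1)&(z<.1); print("bar z",np.percentile(z[m],[20,50,80]))
s=snapshot("scene"); save(s,"s36")
E
```

```text
clock: 46.88
tool_pos: [0.4048, 0.1388, 0.0725]
eef_rot: [0.736, 0.677, -0.004, 0.001]
contact_force: [-0.7, -6.0, 11.1]
opening: 0.007
clock: 47.5
tool_pos: [0.4053, 0.1432, 0.2337]
eef_rot: [0.735, 0.678, -0.001, -0.002]
contact_force: [2.4, -0.1, -0.9]
opening: 0.006
case x,y [-0.108 -0.098] z 0.2337 yaw 85.4
[ 2.35169296 -0.09634225 -0.85522052]
knob top -0.10369123421775923 [-0.16485983 -0.13409963 -0.12725297] [0.10663494 0.10917878]
bar z [0.05968068 0.07323912 0.07395722]
```

View pics/w36.png

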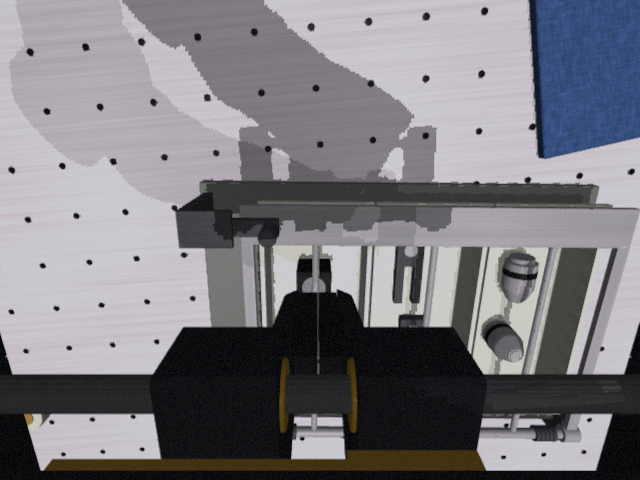

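View pics/s36.png

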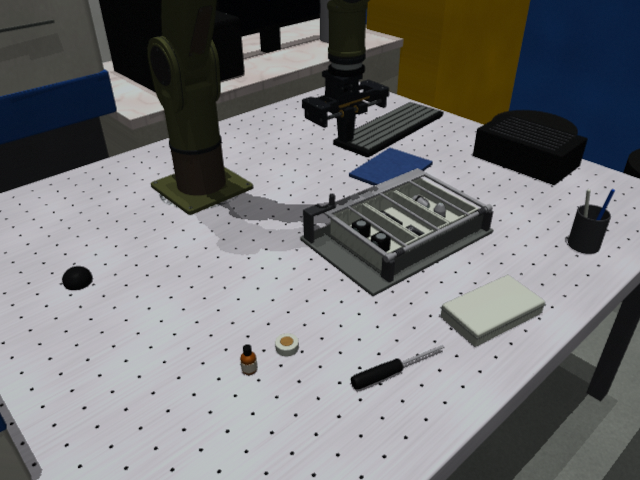

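```bash
python3 -m creep '[{"hand":0,"slide":[0,-0.02,-0.05],"turn":0},{"hand":0,"slide":[0.05,0.03,-0.05],"turn":0},{"hand":0,"slide":[0.05,0.03,0],"turn":0},{"hand":0,"slide":[0,0,0],"turn":0},{"hand":0,"slide":[0,0,0],"turn":0}]'
python3 - <<'E'
from h import *
gc(); print(get_state()["contact_force"])
s=snapshot("wrist"); save(s,"w37"); W=cloud(s); d=W[...,:2]-c0; cx=d@CX; cy=d@CY; z=W[...,2]
m=(abs(cx+.105)<.01)&(abs(cy)<.1)&(z>.065)&(z<.1); print("bar z",np.percentile(z[m],[20,50,80]))
m=(z>.098)&(z<.118)&(abs(cx+.105)<.02)&(cy<-.06)&(cy>-.165); print("knob y",np.percentile(cy[m],[2,50,98]))
E
```

```text
clock: 48.22
tool_pos: [0.4468, 0.2297, 0.3215]
eef_rot: [0.735, 0.678, -0.002, -0.001]
contact_force: [0.6, -0.9, -0.8]
opening: 0.008
case x,y [-0.0737 -0.0083] z 0.3215 yaw 85.4
[ 0.58565572 -0.88778235 -0.81409377]
bar z [0.07274682 0.07341878 0.0740669 ]
knob y [-0.13960877 -0.13230524 -0.12708263]
```

View pics/w37.png

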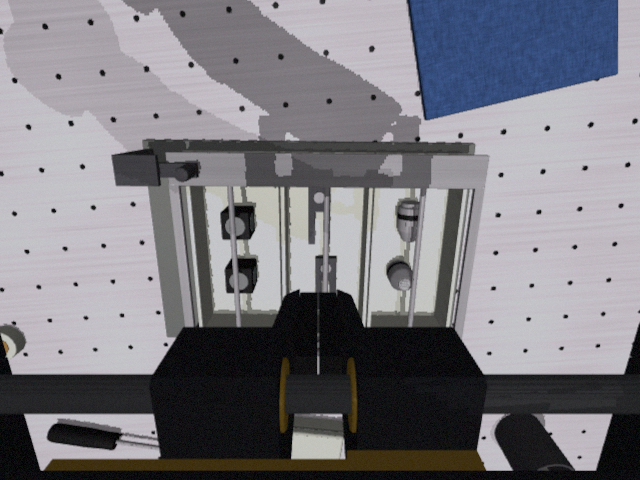

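The picture shows the gate shut with the bolt under the keeper (knob at about 183,170). Both cubes (238,222 and 240,273), both forks (318,200 and 325,270) and both objectives (408,218 and 400,277) are in their bins, and the tool is clear of everything. I'm handing in now.

```bash
python3 -c "
from plant import *
print(finish_job())"
```

```text
the job is handed in; nothing more can be done
None
```

The job is done and handed in at about 48 s. All six parts on the table (two objectives, two cubes, two clamps) are in the bins with their emblems. The gate is shut and bolted.

- **Mishaps:** My first grasp of one clamp closed too late and missed without moving it, so I repeated it. One objective was knocked over during the run. I found it again in the images and packed it lying down. The other objective stands upright.
- **Gate:** I pushed it down with the closed fingers to its lower stop. Still pressing with about 10 N, I slid along the bar and pushed the bolt's knob until it stopped hard.
- **Last checks:** With the tool withdrawn, the bar's top stayed at 73.4 mm, which fits the expected 0.02 rad against the keeper. The knob sits at about y = -133 to -134 mm in the case frame. That means the bolt is thrown roughly 23 to 26 mm, past the required 20 mm. The last picture shows all six parts in their bins. The dropper had not moved when last measured, just before the gate was closed. The reel had not either. Both look in the same place in the scene picture taken after the gate was shut.

No final check failed or disagreed, but I judged the bolt's throw and the parts' positions from images only. Handing in gave no verdict.

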